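# Pack the calibration kit into the screw-lid transport canister

### The job

The calibration kit leaves today: unscrew the canister's captive lid and swing it aside on its arm, put every brass weight on the canister's floor, lay the white separator plate (handle up) on the ledge over them, and put every reference sample flat on the plate, so that nothing heavy can lie on the samples. Then swing the lid back over the mouth and screw it fully home. Leave the other things on the bench where they are, and do not knock the vial over.

Things in the scene. Friction and masses are not known exactly. Their poses are not given: they have to be found in the camera images.
- canister: Round aluminium canister fixed to the bench, 160 mm across (171 at the rim), rim 76 mm up. Origin: centre of its underside, z along its axis. Inside: floor 5 mm up; lower bay 124 mm across up to a ledge 46 mm up; above it the bore is 151 mm across. The lid's post stands outside on its +y side. Bow grips at half height reach 101 mm from the axis on its -x and +x sides.
- canister_floor (a point): Centre of the canister's inner floor, on its axis, 5 mm above the bench.
- canister_ledge (a point): Point on the canister's axis at the height of the inner ledge (46 mm above the bench) on which the separator plate lies.
- canister_post (a point): Axis of the 26 mm post on which the lid's swing arm turns, at the arm's mid height, 108 mm above the bench, 104 mm from the canister's axis.
- swing_arm_mid (a point): Point on the centre line of the blue swing arm, half-way (52 mm) from the post's axis to the lid's axis, 108 mm up. The arm is 24 mm wide, 14 mm thick (101 to 115 mm up; it never rises), with a 32 mm sleeve (to 123 mm up) at the post and a 40 mm boss (to 118 mm up) round the lid's spindle.
- lid_swing (a joint): Swing arm about the post, rad: 0 = at its stop, lid exactly over the mouth; grows counter-clockwise from above (lid passes over the canister's +x side) to its other stop at 2.0; from 1.8 the mouth is wholly clear. Stays where left; 1 to 2 N moves it. Locked at 0 until the lid is unscrewed by some 2.1 rad (its 5 mm spigot sits in the mouth); with up to 0.05 play left; the lid screws down only within about 0.035 of the stop.
- lid_screw (a joint): Turn of lid and handle relative to the swing arm, rad: 0 = screwed fully home, grows counter-clockwise seen from above to its end at 3.6. The lid's coarse spindle runs in the arm's boss, so lid and handle rise 2.5 mm per rad, wherever the arm stands. About 0.06 N m turns it; it stays where left. Needs several grasps.
- lid_grip (a point): Centre of the black bar handle above the arm, on the lid's axis, 142 mm up with the lid home, 151 mm unscrewed. The bar is 64 mm long (along this point's x axis), 14 mm thick (y), its top 10 mm above and underside 14 mm below this point. The lid, below the arm, is 167 mm across and 8 mm thick, its top 84 mm up when home.
- plate_handle (a point): Centre of the black bar handle on the separator plate, a white perforated disc 145 mm across, 4 mm thick, 120 g. The bar is 34 mm long (this point's x axis), 12 mm thick (y) and 18 mm tall, its top 9 mm above this point; the plate's underside is 13 mm below it; z is upward. It starts on the bench, handle up; on the ledge this point is 59 mm above the bench.
- weight_a_center (a point): Centre (half-way up) of a 100 g brass check weight with a knob top, 23 mm across and 38 mm tall, z its upright axis; treat it as a plain 23 mm cylinder for grasping. May be absent.
- weight_b_center (a point): Centre of another such brass weight. May be absent.
- weight_c_center (a point): Centre of another such brass weight. May be absent.
- sample_a_center (a point): Centre of a reference sample: flat 44 x 44 x 10 mm block, grey frame with a dark square window, 45 g; x and y along its sides. May be absent.
- sample_b_center (a point): Centre of the other such reference sample. May be absent.
- vial_4_center (a point): Centre of a bystander: upright screw-cap sample vial, 22 mm across, 50 mm tall, behind the canister.
- eraser_center (a point): Bystander: white eraser in a blue sleeve, 21 x 46 x 12 mm, at the right.
Not all that is in view belongs to the job. Leave any green or red look-alike of the part that bears weight_c_center alone.

How it is judged:
On the way, in this order (a step that is already met when the one before it is completed fails the run):
1. the lid is unscrewed and swung clear of the mouth (value of joint lid_swing above 1.7 rad), for 0.2 s.
2. every brass weight is inside on the canister's floor (z of weight_a_center in the frame of canister between 0.005 and 0.036 m and horizontal distance between each of weight_a_center, weight_b_center, weight_c_center and canister_floor below 0.06 m and z of weight_b_center in the frame of canister between 0.005 and 0.036 m and z of weight_c_center in the frame of canister between 0.005 and 0.036 m), for 0.2 s.
3. the separator plate lies on the ledge over the weights (z of plate_handle in the frame of canister between 0.055 and 0.063 m and horizontal distance between plate_handle and canister_floor below 0.009 m and angle between plate_handle's own z axis and vertical below 0.06 rad), for 0.2 s.
4. every reference sample lies flat on the plate (z of sample_a_center in the frame of canister between 0.051 and 0.06 m and horizontal distance between each of sample_a_center, sample_b_center and canister_floor below 0.07 m and angle between the z axis of each of sample_a_center, sample_b_center and the z axis of canister, either way round below 0.12 rad and z of sample_b_center in the frame of canister between 0.051 and 0.06 m), for 0.2 s.
At the end, for the whole second after the job is handed in: Weights in the lower bay (centre under 36 mm up, within 60 mm of the axis); plate level on the ledge (handle centre 55 to 63 mm up, within 9 mm of the axis); samples flat (0.12 rad) on the plate inside the canister; lid over the mouth (swing under 0.08 rad) and screwed home (under 0.2 rad) (all of step 2 and all of step 3 and all of step 4 and value of joint lid_swing below 0.08 rad and value of joint lid_screw below 0.2 rad); the robot touches nothing.
It fails at once if a sample vial is knocked over (angle between vial_4_center's own z axis and vertical above 0.6 rad).
It fails at once if a bystander (vial, eraser) is shifted by more than 6 cm (distance of any of vial_4_center, eraser_center from where it was at the start of the episode above 0.06 m).
Of brass_weight_a, brass_weight_b, brass_weight_c only 2 to 3 are there at a start; the rules pass over those that are not, and their reading is None.
Of reference_sample_a, reference_sample_b only 1 to 2 are there at a start; the rules pass over those that are not, and their reading is None.
At some moment in a run one of brass_weight_a, brass_weight_b, brass_weight_c, reference_sample_a, reference_sample_b may be knocked a few centimetres aside while the robot is not near it.
Once in a run the grip may slacken for a moment while it holds something.
It also fails if it takes over 210 s, if anything falls off the work surface, if the arm or the gripper's body presses on something with over 40 N, if the wrist force passes 120 N, or if a joint passes its speed limit or range.

### The arm

A 7-joint arm with a two-finger parallel gripper is mounted at the origin on a cart in front of the work surface, level with it; the furniture and walls round the work are solid. World frame = base frame: x ahead of the robot, y to its left, z up, the work surface at z = 0. Lengths are in m, angles in rad, forces in N, time in s.
With the tool pointing down it reaches from about 0.4 to 0.875 m from the base axis. Payload 6.5 kg.
Tool frame: the origin (TCP) lies at the very end of the fingers, on their centre line; the grasp point (between the pads) lies tcp_to_grasp behind it (tcp_to_grasp is the distance from the TCP to the grasp point, in m); z points along the fingers, y is the line along which they close (so a half turn about z gives the same grasp; the last joint's range is limited). The gripper opens to 88 mm and grips with 3 to 60 N. Pads are 18 mm wide; open, the fingers measure 123 mm over their backs; the gripper's body (75 mm by 187 mm) begins 45 mm behind the grasp point.
Start: joints at [1.264, 0.536, -0.004, 1.538, 0.003, 1.067, -0.071], TCP at [0.155, -0.631, 0.239] pointing down, gripper open.
Joint ranges: [-2.7, 2.7], [-0.37, 2.16], [-1.27, 1.26], [0.24, 2.4], [-1.31, 4.45], [0.19, 1.91], [-2.76, 2.76]. Speed limits (rad/s): [2.39, 2.39, 3.14, 3.14, 3.14, 3.14, 3.14].

### API

Orientations are given as a rotation vector (axis times angle).
In Python, from bench import sense, read_camera, get_calibration, close_job, tcp_to_grasp gives the robot as it stands.
- The arm moves only by the shell command python3 -m inch 'ROWS' [FORCE]. ROWS is JSON, one flat list of numbers, 7 for each row, row after row: the shift along the world's x, y, z in cm, then the turn, a rotation vector about the world's x, y, z in rad, then the opening, from 0 (shut) to 1 (fully open). In form: [dx, dy, dz, ax, ay, az, hand, dx, dy, dz, ax, ay, az, hand, ...]. A call has 1 to 12 rows; each row shifts and turns the commanded pose from where the row before left it; what a row does not reach is not made up. A row lasts 1/8 s, in which the tool goes at most 62.5 mm and 10.7 degrees, less where a joint would pass 70% of its speed; a pose out of reach is approached as far as the arm can. A call with a gripper value outside its range is refused whole. The fingers move at their own pace and stop on an object; FORCE is the grip in N (left out, the last holds). Time passes only in rows, so rows that do not move let the fingers close. It gives the time, the measured TCP pose, the force, the opening and the grip force at its end, in the units of the state.
- sense(): the state, without advancing time (a new reading comes with each control period).
- read_camera(name): name is "scene" or "top" or "wrist"; returns the picture (400x640x3 uint8, red, green, blue); there is no depth.
- get_calibration(name): a dict with "fx", "fy", "cx", "cy" (pixels), "camera_from_world" (4x4, takes a point from world to camera coordinates); the wrist camera has in their place "mount" (4x4, takes a point from camera to tool coordinates, whose origin is the TCP and whose axes are the flange's). Camera axes: x right, y down, z forward; pixel columns grow to the right and rows downward; lengths in m; the calibration is good to about 2 mm. A picture is of the moment at which its call begins: read the wrist's pose just before it. get_calibration takes no time and is no camera call.
- close_job(): hands the job in; it is judged then, once.
The state is a dict: "time_s": time; "joint_pos": joint angles; "qvel": joint speeds; "effort": joint torques, N m; "tcp_pos": TCP position; "tool_rot": TCP orientation; "force": force on the tool from outside, world axes, zero at the start; "torque": the same for the moment, N m; "finger_gap": finger opening in m; "grip_force": force on a finger pad.
Only numpy, scipy, OpenCV 4.12 (cv2) and the standard library are available. Lean on these libraries where they do the work, as an engineer would, in place of code of your own. Each camera call takes 0.05 s, during which the arm holds its last target. There are 200 camera calls.

## Working session

There is one attempt and no reset: what is moved stays moved. The work goes in short steps, Python scripts to look and compute and a shell command to move; the robot and the scene stay as the last step left them, time stands still between calls to the robot, and variables do not carry over. Pictures are saved under pics/ and viewed, at most 14 in all, crops included, and the job is handed in when it is done.

```bash
ls; mkdir -p pics
python3 - <<'E'
from bench import *
import cv2
print(sense(), tcp_to_grasp)
for n in("scene","top"):
    cv2.imwrite(f"pics/{n}0.png",read_camera(n)[:,:,::-1]); print(n,get_calibration(n))
print(get_calibration("wrist"))
E
```

```text
pics
{'time_s': 0.0, 'joint_pos': array([ 1.26380559,  0.53715935, -0.00444838,  1.53883461,  0.0025866 ,
        1.06729802, -0.07118637]), 'qvel': array([ 0.00086557, -0.00184469, -0.00029219, -0.00022592, -0.00060956,
        0.00144408,  0.00178679]), 'effort': array([ 7.32405297e-04, -5.70979607e+01,  9.90763195e-01, -2.51598805e+01,
       -5.62873471e-02,  1.79715059e-02,  1.31093088e-04]), 'tcp_pos': array([ 0.15485704, -0.63066728,  0.23785841]), 'tool_rot': array([-3.11718194e+00, -3.77256350e-01,  4.86753762e-04]), 'force': array([-0.16254965, -0.08717842, -0.79918971]), 'torque': array([-0.0484949 ,  0.00551467, -0.01326593]), 'grip_force': 0.0, 'finger_gap': 0.08848273609505344} 0.0187
scene {'fx': 498.20653010895774, 'fy': 498.20653010895774, 'cx': 315.53784841564124, 'cy': 202.1824483235701, 'camera_from_world': array([[ 0.99969999,  0.02346541, -0.00702199, -0.57670462],
       [ 0.00526061, -0.4856954 , -0.8741123 ,  0.12200971],
       [-0.02392195,  0.87381311, -0.48567312,  1.55321195],
       [ 0.        ,  0.        ,  0.        ,  1.        ]])}
top {'fx': 458.87878051557976, 'fy': 458.87878051557976, 'cx': 326.2407491469056, 'cy': 193.84661212156865, 'camera_from_world': array([[-0.02777762, -0.99930511, -0.02485371,  0.05041605],
       [-0.99189559,  0.0306384 , -0.12330619,  0.58972365],
       [ 0.12398199,  0.02122714, -0.9920574 ,  1.31260411],
       [ 0.        ,  0.        ,  0.        ,  1.        ]])}
{'fx': 280.90185678905357, 'fy': 280.90185678905357, 'cx': 314.714256476436, 'cy': 191.73048843754543, 'mount': array([[ 1.01186670e-03, -9.59730814e-01, -2.80919458e-01,
         7.30671300e-02],
       [ 9.99999461e-01,  9.06143451e-04,  5.06238928e-04,
         1.13502940e-04],
       [-2.31299771e-04, -2.80919819e-01,  9.59731213e-01,
        -1.46130283e-01],
       [ 0.00000000e+00,  0.00000000e+00,  0.00000000e+00,
         1.00000000e+00]])}
```

View pics/scene0.png

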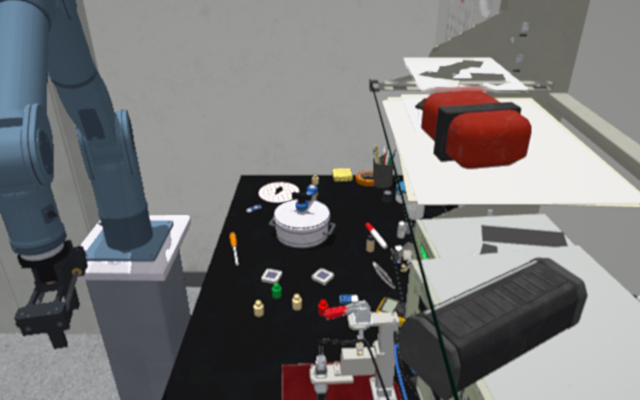

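View pics/top0.png

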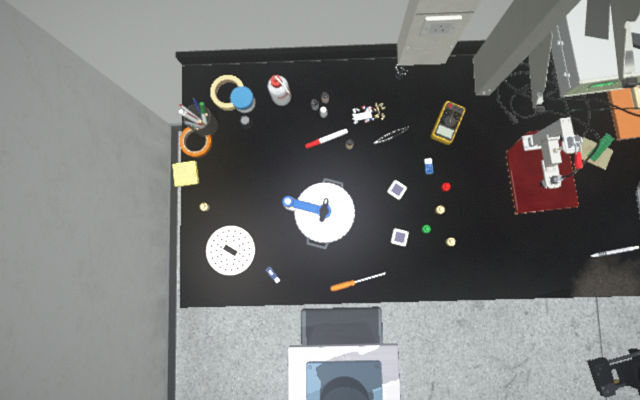

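The views show: canister at top (323,212), post at (288,202), plate at (230,250), samples at (397,189) and (399,237). Brass candidates are at (440,210), (451,241) and (204,207). Look-alikes are green (427,229), red (446,186) and the dark/grey vials near (349,144) and (245,121). I choose the brass-coloured ones and will check them in a crop.

```bash
cat > h.py <<'E'
import numpy as np, cv2, warnings
from bench import sense, read_camera, get_calibration, close_job, tcp_to_grasp
from scipy.spatial.transform import Rotation as R
def cam(name, s=None):
    c=get_calibration(name); K=np.array([[c['fx'],0,c['cx']],[0,c['fy'],c['cy']],[0,0,1]])
    if name=='wrist':
        T=np.eye(4);T[:3,:3]=R.from_rotvec(s['tool_rot']).as_matrix();T[:3,3]=s['tcp_pos'];W=T@c['mount']
    else: W=np.linalg.inv(c['camera_from_world'])
    return K,W          # W: world_from_camera
def shot(name):
    s=sense(); im=read_camera(name); return im,cam(name,s)
def ray(C,uv,z):
    K,W=C; d=W[:3,:3]@np.linalg.solve(K,[uv[0],uv[1],1]); o=W[:3,3]; return o+d*(z-o[2])/d[2]
def proj(C,p):
    K,W=C; q=np.linalg.inv(W)@np.r_[p,1]; q=K@q[:3]; return q[:2]/q[2]
def save(im,n): cv2.imwrite(f'pics/{n}.png',im[:,:,::-1])
def blobs(mask,amin=8,amax=1e9):
    n,l,st,c=cv2.connectedComponentsWithStats(mask.astype(np.uint8)); return [(c[i].round(1),st[i,4]) for i in range(1,n) if amin<=st[i,4]<=amax]
def tool():
    s=sense(); M=R.from_rotvec(s['tool_rot']).as_matrix(); return s['tcp_pos'].round(4), 'yaw_y',round(float(np.arctan2(M[1,1],M[0,1])),3),'z',M[:,2].round(3)
E
python3 - <<'E'
from h import *
a,C=shot("top"); b,_=shot("scene")
big=lambda im,x,y,w,h,k:cv2.resize(im[y:y+h,x:x+w],(w*k,h*k),interpolation=cv2.INTER_CUBIC)
save(np.vstack([big(a,180,170,110,100,3)[:, :330], ]),'x')
l=big(a,180,175,160,110,2); r=big(a,380,175,80,75,4)
v=big(b,230,170,200,150,4)
row=np.zeros((300,640,3),np.uint8); row[:220,:320]=l; row[:300,320:]=r
save(row,'crop1'); 
for n,uv,z in [("can",(323,212),.1),("post",(288,202),.12),("plate",(230,250),.02),("w1",(440,210),.03),("w2",(451,241),.03),("w3",(204,207),.03),("s1",(397,189),.01),("s2",(399,237),.01)]: print(n,ray(C,uv,z).round(3))
print(tool())
E
```

```text
can [0.532 0.042 0.1  ]
post [0.561 0.137 0.12 ]
plate [0.435 0.322 0.02 ]
w1 [ 0.534 -0.298  0.03 ]
w2 [ 0.443 -0.325  0.03 ]
w3 [0.564 0.397 0.03 ]
s1 [ 0.602 -0.178  0.01 ]
s2 [ 0.459 -0.178  0.01 ]
(array([ 0.1549, -0.6309,  0.2382]), 'yaw_y', -1.33, 'z', array([-0.   ,  0.001, -1.   ]))
```

View pics/crop1.png

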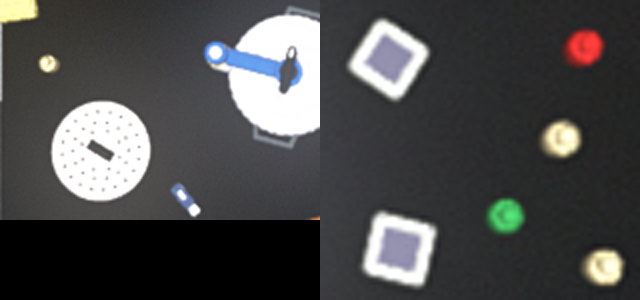

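Confirmed: three brass weights (crop (562,138), (604,266), and left (48,64)), two samples, and the red and green decoys to avoid. Moving above the lid.

```bash
python3 -m inch '[3,3,4,0,0,0,1,4,3.5,2,0,0,0,1,4,3.5,0,0,0,0,1,4,3.5,0,0,0,0,1,4,3.5,0,0,0,0,1,4,3.5,0,0,0,0,1,4,3.5,0,0,0,0,1]'; python3 -m inch '[1,4.7,0,0,0,0,1,1,4.7,0,0,0,0,1,1,4.7,0,0,0,0,1,1,4.7,0,0,0,0,1,1,4.7,0,0,0,0,1,1,4.7,0,0,0,0,1,1,4.7,0,0,0,0,1,1,4.7,0,0,0,0,1,1,4.7,0,0,0,0,1,0,0,0,0,0,0,1,0,0,0,0,0,0,1]'
python3 - <<'E'
from h import *
print(tool(), sense()['joint_pos'].round(2))
a,C=shot("wrist"); save(a,'w1'); np.save('c.npy',C[1])
E
```

```text
time_s: 1.08
tcp_pos: [0.426, -0.39, 0.2987]
tool_rot: [3.119, 0.377, -0.0]
force: [0.8, -1.3, 0.0]
finger_gap: 0.088
grip_force: 0.0
time_s: 2.45
tcp_pos: [0.5148, 0.0309, 0.2985]
tool_rot: [3.118, 0.377, -0.001]
force: [-0.1, -0.4, 0.1]
finger_gap: 0.0882
grip_force: 0.0
(array([0.5148, 0.0309, 0.2985]), 'yaw_y', -1.33, 'z', array([-0.001, -0.001, -1.   ])) [ 0.17  0.27 -0.38  1.8   0.11  1.09 -1.58]
```

View pics/w1.png

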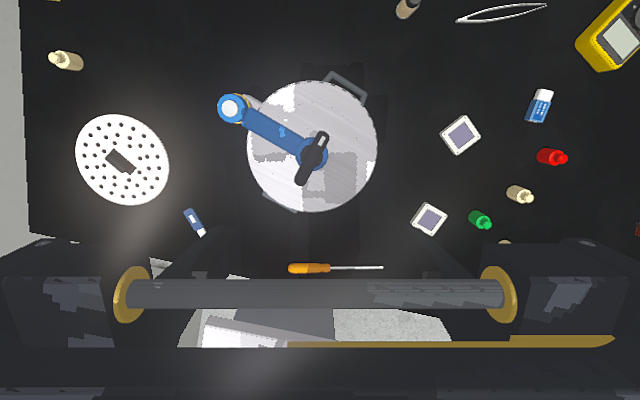

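Wrist view: lid handle runs (323,133)–(301,183), sleeve top at (231,108), plate handle at (121,160), weights at (66,61), (519,195) and one at the lower edge.

Run:
```python
from h import *
im=cv2.imread('pics/w1.png')[:,:,::-1]; C=(cam('wrist',sense())[0],np.load('c.npy'))
hsv=cv2.cvtColor(im,cv2.COLOR_RGB2HSV)
# handle: dark within lid region
sub=np.zeros(im.shape[:2],bool); sub[125:192,285:345]=1
m=(hsv[...,2]<75)&sub
ys,xs=np.nonzero(m); pts=np.stack([xs,ys],1).astype(np.float32)
P=np.array([ray(C,p,.150)[:2] for p in pts]); r=cv2.minAreaRect(P.astype(np.float32)*1000); print('bar',r)
print('bar px',proj(C,[*np.array(r[0])/1000,.15]))
bl=(hsv[...,0]>100)&(hsv[...,0]<118)&(hsv[...,1]>150)&(hsv[...,2]>60); sub[:]=0; sub[85:190,210:340]=1
ys,xs=np.nonzero(bl&sub); print('blue n',len(xs))
print('post',ray(C,(231,108),.123))
print('plate',ray(C,(121,160),.022))
# lid light contour -> circle
sub[:]=0; sub[75:215,243:382]=1
m=((hsv[...,2]>110)&sub).astype(np.uint8); cs=max(cv2.findContours(m,0,1)[0],key=cv2.contourArea); hull=cv2.convexHull(cs)[:,0]
Q=np.array([ray(C,p,.084)[:2] for p in hull]); print('lid',cv2.minEnclosingCircle((Q*1000).astype(np.float32)), cv2.fitEllipse((Q*1000).astype(np.float32)))
for n,uv,z in [("s1",(460,135),.01),("s2",(428,219),.01),("w1",(519,195),.02),("w3",(66,61),.02)]: print(n,ray(C,uv,z).round(4))
```

```text
bar ((535.9193115234375, 40.263893127441406), (21.66877555847168, 61.983768463134766), 85.01608276367188)
bar px [310.5220889  158.99115847]
blue n 476
post [0.56528549 0.13746573 0.123     ]
plate [0.4440476  0.31553425 0.022     ]
lid ((543.147705078125, 49.623661041259766), 95.52967071533203) ((536.7210083007812, 43.4001350402832), (167.90396118164062, 177.15069580078125), 154.41815185546875)
s1 [ 0.6023 -0.1759  0.01  ]
s2 [ 0.4612 -0.1765  0.01  ]
w1 [ 0.5369 -0.2969  0.02  ]
w3 [0.5659 0.3977 0.02  ]
```

```bash
python3 -m inch '[0.2,0.1,-1,0,0,-0.18,1,0.2,0.1,-1,0,0,-0.18,1,0.2,0.1,-1,0,0,-0.18,1,0.2,0.1,-1,0,0,-0.18,1,0.2,0.1,-1,0,0,-0.18,1,0.2,0.1,-1,0,0,-0.18,1,0.2,0.1,-1,0,0,-0.18,1,0.2,0.1,-1,0,0,-0.18,1,0.2,0.1,-1,0,0,-0.18,1,0.2,0,-1,0,0,-0.18,1]'; python3 -m inch '[0,0,0,0,0,-0.18,1,0,0,0,0,0,-0.18,1,0,0,0,0,0,-0.18,1,0,0,0,0,0,-0.18,1,0,0,0,0,0,-0.18,1,0,0,0,0,0,-0.18,1,0,0,0,0,0,-0.18,1,0,0,0,0,0,-0.18,1,0,0,0,0,0,-0.18,1,0,0,0,0,0,-0.05,1,0,0,0,0,0,0,1,0,0,0,0,0,0,1]'
python3 - <<'E'
from h import *
print(tool(), sense()['joint_pos'].round(2))
a,C=shot("wrist"); save(a,'w2'); np.save('c.npy',C[1])
E
```

```text
time_s: 3.75
tcp_pos: [0.5297, 0.0377, 0.1992]
tool_rot: [2.357, -2.068, -0.03]
force: [0.2, -0.1, -2.4]
finger_gap: 0.0884
grip_force: 0.0
time_s: 5.25
tcp_pos: [0.4019, -0.1524, 0.0959]
tool_rot: [-0.478, 2.864, 0.102]
force: [0.5, 0.5, 0.1]
finger_gap: 0.0882
grip_force: 0.0
(array([ 0.4019, -0.1524,  0.0959]), 'yaw_y', 1.905, 'z', array([ 0.219,  0.107, -0.97 ])) [-0.4   0.62  1.01  2.36 -1.31  0.74 -2.76]
```

View pics/w2.png

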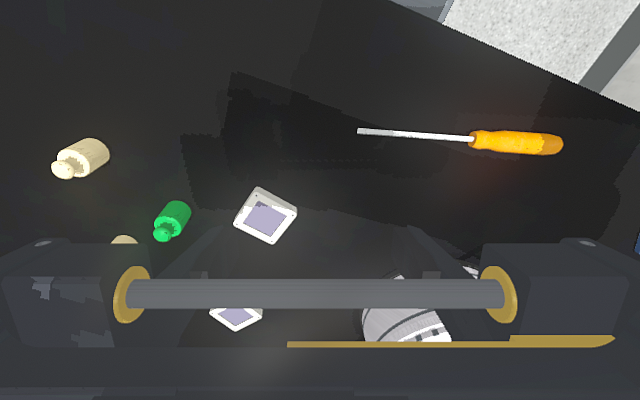

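I turned toward the joint‑7 limit: joint 7 grows with counter-clockwise yaw, so the original side was the right one. The wrist picture shows the samples (265,213) and weights undisturbed. Lifting and turning back.

```bash
python3 -m inch '[0,0,3,0,0,0.1,1,0,0,3,0,0,0.18,1,0,0,3,0,0,0.18,1,0,0,3,0,0,0.18,1,0,0,3,0,0,0.18,1,0,0,0,0,0,0,1]'
cat >> h.py <<'E'
def to(p,yaw):
    "remaining shift (cm) and rotvec to TCP p, tool down with y axis at yaw"
    s=sense(); c,n=np.cos(yaw),np.sin(yaw); y=np.array([c,n,0]); z=np.array([0,0,-1.]); M=np.stack([np.cross(y,z),y,z],1)
    d=(R.from_matrix(M)*R.from_rotvec(s['tool_rot']).inv()).as_rotvec()
    print('now',s['tcp_pos'].round(4),'go cm',((np.array(p)-s['tcp_pos'])*100).round(2),'rot',d.round(3),'j',s['joint_pos'].round(2))
E
python3 -c "
from h import *
print(tool()); to([.5355,.0405,.2],-1.658)
i,C=shot('top'); save(i,'t2')"
```

```text
time_s: 6.05
tcp_pos: [0.4034, -0.1525, 0.2474]
tool_rot: [-1.605, 2.467, 0.229]
force: [-0.3, 0.4, -0.6]
finger_gap: 0.0885
grip_force: 0.0
(array([ 0.4034, -0.1525,  0.2474]), 'yaw_y', 2.727, 'z', array([ 0.074,  0.231, -0.97 ]))
now [ 0.4034 -0.1525  0.2474] go cm [13.21 19.3  -4.74] rot [-0.229 -0.171  1.89 ] j [-0.53  0.36  1.19  2.1  -0.64  1.09 -2.54]
```

```bash
python3 -m inch '[1.2,1.75,0.4,-0.0208,-0.0155,0.172,1,1.2,1.75,0.4,-0.0208,-0.0155,0.172,1,1.2,1.75,0.2,-0.0208,-0.0155,0.172,1,1.2,1.75,0,-0.0208,-0.0155,0.172,1,1.2,1.75,0,-0.0208,-0.0155,0.172,1,1.2,1.75,0,-0.0208,-0.0155,0.172,1,1.2,1.75,0,-0.0208,-0.0155,0.172,1,1.2,1.75,0,-0.0208,-0.0155,0.172,1,1.2,1.75,0,-0.0208,-0.0155,0.172,1,1.2,1.75,0,-0.0208,-0.0155,0.172,1,1.2,1.75,0,-0.0208,-0.0155,0.172,1,0,0,0,0,0,0,1]'
python3 -c "
from h import *
print(tool()); to([.5355,.0405,.2],-1.658)"
```

```text
time_s: 7.6
tcp_pos: [0.5325, 0.0424, 0.254]
tool_rot: [3.135, -0.139, -0.007]
force: [-0.6, -0.9, -0.3]
finger_gap: 0.0882
grip_force: 0.0
(array([0.5325, 0.0424, 0.254 ]), 'yaw_y', -1.659, 'z', array([-0.004, -0.004, -1.   ]))
now [0.5325 0.0424 0.254 ] go cm [ 0.3  -0.19 -5.4 ] rot [ 0.004 -0.004  0.001] j [-0.73  0.39  0.72  1.86 -0.29  1.01 -1.54]
```

```bash
cat >> h.py <<'E'
def bar(C,im,guess,z,rad,vmax=75):
    "dark bar near world guess: centre(mm), size, long-axis yaw"
    v=im.max(2); u=proj(C,guess); k=[]
    H,Wd=v.shape; X,Y=np.meshgrid(np.arange(Wd),np.arange(H))
    ys,xs=np.nonzero((v<vmax)&((X-u[0])**2+(Y-u[1])**2<rad**2))
    n,l=cv2.connectedComponents((((v<vmax)&((X-u[0])**2+(Y-u[1])**2<rad**2))).astype(np.uint8))
    b=max(range(1,n),key=lambda i:(l==i).sum()); ys,xs=np.nonzero(l==b)
    P=np.array([ray(C,p,z)[:2]*1000 for p in zip(xs,ys)],np.float32); r=cv2.minAreaRect(P)
    a=np.deg2rad(r[2]) + (np.pi/2 if r[1][1]>r[1][0] else 0)
    print('bar',np.round(r[0],1),np.round(r[1],1),'yaw',round((a+np.pi/2)%np.pi-np.pi/2,3),'px',np.round(u),len(xs))
E
python3 - <<'E'
from h import *
a,C=shot("wrist"); save(a,'w3'); bar(C,a,[.5355,.0405,.15],.15,60)
print(proj(C,[.5355,.0405,.15]))
E
```

```text
bar [487.9  62.6] [69.7 17.2] yaw 1.182 px [316. 188.] 501
[315.97720185 187.9351499 ]
```

View pics/w3.png

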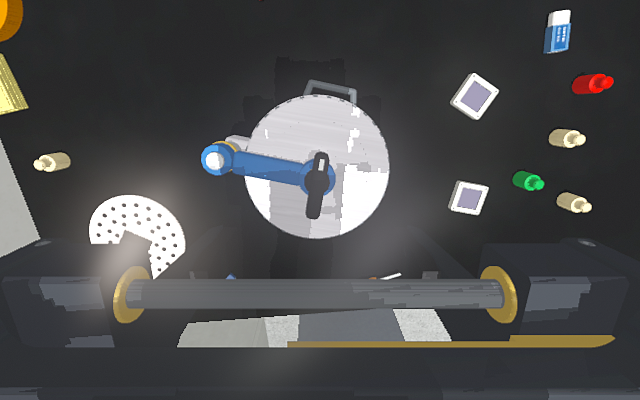

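The wrist view shows the bar running from (321,153) to (314,217), between the fingers' line, as predicted at (316,188).

Run:
```python
from h import *
C=cam('wrist',sense())
p,q=ray(C,(321,153),.15),ray(C,(314,217),.15); print(p,q,(p+q)/2,np.linalg.norm(p-q),np.arctan2(*(p-q)[1::-1]))
c=ray(C,(317,167),.084);print('lid c',c,'sleeve',ray(C,(214,159),.123))
to([*((p+q)/2)[:2],.125],np.arctan2(*(p-q)[1::-1])-np.pi/2)
```

```text
[0.56692686 0.03129157 0.15      ] [0.50654397 0.04315122 0.15      ] [0.53673542 0.0372214  0.15      ] 0.06153653261925384 -0.19393882917953364
lid c [0.54114211 0.03637582 0.084     ] sleeve [0.56658283 0.13729682 0.123     ]
now [0.5322 0.0406 0.2543] go cm [  0.45  -0.34 -12.93] rot [ 0.004 -0.005 -0.101] j [-0.72  0.39  0.72  1.86 -0.29  1.01 -1.54]
```

```bash
python3 -m inch '[0.25,-0.15,-3,0,0,-0.05,1,0.25,-0.15,-3,0,0,-0.05,1,0,0,-3,0,0,0,1,0,0,-2.5,0,0,0,1,0,0,-1.3,0,0,0,1,0,0,0,0,0,0,1,0,0,0,0,0,0,0,0,0,0,0,0,0,0,0,0,0,0,0,0,0,0,0,0,0,0,0,0]' 25; python3 -c "
from h import *
to([.537,.0375,.125],-1.76)"
```

```text
time_s: 8.9
tcp_pos: [0.5385, 0.0373, 0.1281]
tool_rot: [3.124, -0.297, -0.001]
force: [0.3, 1.0, -0.6]
finger_gap: 0.0503
grip_force: 0.0
now [0.5385 0.0373 0.1281] go cm [-0.15  0.02 -0.31] rot [ 0.003 -0.001  0.   ] j [-0.62  0.58  0.62  1.94 -0.47  0.77 -1.49]
```

Close, then unscrew with following rise (0.045 cm per 0.18 rad).

```bash
python3 -m inch '[-0.1,0,-0.2,0,0,0,0,0,0,0,0,0,0,0,0,0,0,0,0,0,0,0,0,0,0,0,0,0,0,0,0,0,0,0,0]'; python3 -m inch '[0,0,0.045,0,0,0.18,0,0,0,0.045,0,0,0.18,0,0,0,0.045,0,0,0.18,0,0,0,0.045,0,0,0.18,0,0,0,0.045,0,0,0.18,0,0,0,0.045,0,0,0.18,0,0,0,0,0,0,0,0]'; python3 -c "
from h import *
to([.537,.0375,.125],-1.76+1.08)"
```

```text
time_s: 9.52
tcp_pos: [0.5374, 0.0385, 0.1257]
tool_rot: [3.126, -0.296, -0.002]
force: [1.6, 5.6, -1.3]
finger_gap: 0.024
grip_force: 25.0
time_s: 10.4
tcp_pos: [0.5381, 0.0403, 0.1285]
tool_rot: [2.831, 1.358, 0.006]
force: [2.8, 10.4, -3.7]
finger_gap: 0.0243
grip_force: 25.0
now [0.5381 0.0403 0.1285] go cm [-0.11 -0.28 -0.35] rot [-0.001  0.004 -0.004] j [-0.42  0.52  0.33  1.94 -0.25  0.72 -0.61]
```

```bash
python3 -m inch '[0.05,0.25,0.045,0,0,0.18,0,0,0,0.045,0,0,0.18,0,0,0,0.045,0,0,0.18,0,0,0,0.045,0,0,0.18,0,0,0,0.045,0,0,0.18,0,0,0,0.045,0,0,0.18,0,0,0,0,0,0,0,0]'; python3 -c "
from h import *
print(sense()['torque']);to([.537,.0375,.125],-1.76+2.16)";  python3 -m inch '[0,0,0.045,0,0,0.18,0,0,0,0.045,0,0,0.18,0,0,0,0.045,0,0,0.18,0,0,0,0.045,0,0,0.18,0,0,0,0.045,0,0,0.18,0,0,0,0.045,0,0,0.18,0,0,0,0.045,0,0,0.16,0,0,0,0,0,0,0,0]'; python3 -c "
from h import *
print(sense()['torque'],sense()['force']);to([.537,.0375,.125],-1.76+3.4); im,C=shot('top'); save(cv2.resize(im[150:270,250:410],(640,480),interpolation=2),'t3')"
```

```text
time_s: 11.28
tcp_pos: [0.5381, 0.0406, 0.131]
tool_rot: [1.732, 2.618, 0.006]
force: [0.8, 5.4, -2.6]
finger_gap: 0.0244
grip_force: 25.0
[ 1.14590192e+00 -4.01559168e-01  4.75497678e-04]
now [0.5381 0.0406 0.131 ] go cm [-0.11 -0.31 -0.6 ] rot [-0.002  0.004 -0.002] j [-0.2   0.5   0.06  1.92 -0.04  0.72  0.28]
time_s: 12.28
tcp_pos: [0.5377, 0.0383, 0.1341]
tool_rot: [-0.104, 3.139, 0.004]
force: [0.4, -1.6, 0.2]
finger_gap: 0.024
grip_force: 25.0
[-0.16482507 -0.18853803  0.06917042] [ 0.4069888  -1.57008367  0.21551581]
now [0.5377 0.0383 0.1341] go cm [-0.07 -0.08 -0.91] rot [-0.003  0.     0.003] j [ 0.04  0.51 -0.25  1.9   0.17  0.75  1.33]
```

```bash
python3 -m inch '[0,0,0.03,0,0,0.18,0,0,0,0,0,0,0,0.8,0,0,0,0,0,0,0.8,0,0,3,0,0,-0.1,1,0,0,4,0,0,-0.18,1,0,0,3,0,0,-0.18,1,0,0,2,0,0,-0.18,1,0,0,0,0,0,-0.18,1,0,0,0,0,0,-0.18,1,0,0,0,0,0,-0.18,1,0,0,0,0,0,-0.18,1,0,0,0,0,0,-0.18,1]'; python3 -m inch '[0,0,0,0,0,-0.18,1,0,0,0,0,0,-0.18,1,0,0,0,0,0,-0.18,1,0,0,0,0,0,-0.18,1,0,0,0,0,0,-0.18,1,0,0,0,0,0,-0.18,1,0,0,0,0,0,-0.18,1,0,0,0,0,0,-0.18,1,0,0,0,0,0,-0.16,1,0,0,0,0,0,0,1,0,0,0,0,0,0,1]';python3 -c "
from h import *
to([.537,.0395,.136],-1.5); im,C=shot('wrist'); save(im,'w4')"
```

```text
time_s: 13.82
tcp_pos: [0.5378, 0.0403, 0.2547]
tool_rot: [1.9, 2.499, 0.004]
force: [-0.6, -0.2, 0.1]
finger_gap: 0.0881
grip_force: 0.0
time_s: 15.2
tcp_pos: [0.5378, 0.0401, 0.2547]
tool_rot: [3.113, 0.395, -0.001]
force: [0.6, 0.4, 0.3]
finger_gap: 0.0881
grip_force: 0.0
now [0.5378 0.0401 0.2547] go cm [ -0.08  -0.06 -11.87] rot [ 0.003 -0.    -0.182] j [-0.38  0.33  0.28  1.83 -0.1   0.99 -1.38]
```

View pics/w4.png

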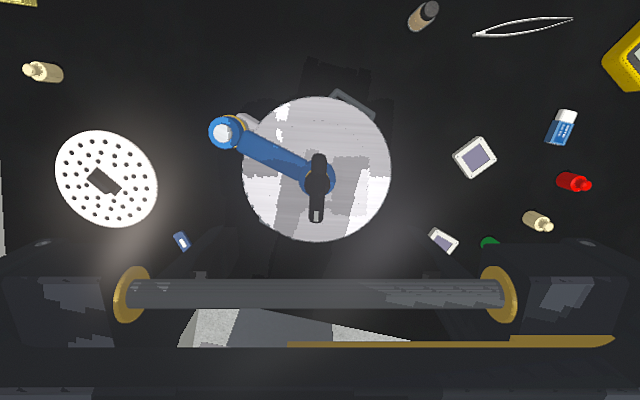

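Unscrewed: the bar's slot end moved from (320,165) to (316,215), about 3.5 rad turned. Grasp again, then swing; computing the arc.

```bash
python3 -m inch '[0,0,-4,0,0,-0.05,1,0,0,-4,0,0,0,1,0,0,-3,0,0,0,1,0,0,-1,0,0,0,1,0,0,0,0,0,0,0,0,0,0,0,0,0,0,0,0,0,0,0,0,0,0,0,0,0,0,0,0,0,0,0,0,0,0,0]'; python3 -c "
from h import *
s=sense();p=s['tcp_pos'][:2];print(p,s['finger_gap'],s['grip_force'])
P=np.array([.566,.1373]);v=p-P;r=.104;a=np.arctan2(v[1],v[0]);f=a+np.linspace(0,1.92,13);q=P+r*np.stack([np.cos(f),np.sin(f)],1);print(np.linalg.norm(v),(np.diff(q,axis=0)*100).round(2).tolist())"
```

```text
time_s: 16.38
tcp_pos: [0.538, 0.0398, 0.135]
tool_rot: [3.122, 0.314, -0.0]
force: [0.5, -0.8, -0.1]
finger_gap: 0.0402
grip_force: 0.0
[0.53795832 0.03976303] 0.04018668049979196 0.0
0.10148791783005265 [[1.63, -0.33], [1.66, -0.07], [1.65, 0.2], [1.6, 0.46], [1.5, 0.71], [1.37, 0.94], [1.2, 1.15], [1.01, 1.32], [0.78, 1.47], [0.54, 1.57], [0.28, 1.64], [0.02, 1.66]]
```

```bash
python3 -m inch '[0,0,0,0,0,0,0,0,0,0,0,0,0,0,0,0,0,0,0,0,0,1.63,-0.33,0,0,0,0.16,0,1.66,-0.07,0,0,0,0.16,0,1.65,0.2,0,0,0,0.16,0,0,0,0,0,0,0,0]'; python3 -c "
from h import *
print(tool(),sense()['torque'])"
```

```text
time_s: 17.25
tcp_pos: [0.5884, 0.0376, 0.1347]
tool_rot: [2.959, 1.045, 0.003]
force: [1.5, -1.9, 0.5]
finger_gap: 0.0244
grip_force: 25.0
(array([0.5884, 0.0376, 0.1347]), 'yaw_y', -0.892, 'z', array([ 0.003, -0.003, -1.   ])) [-0.48091482 -0.32262608 -0.03636413]
```

```bash
python3 -m inch '[1.6,0.46,0,0,0,0.16,0,1.5,0.71,0,0,0,0.16,0,1.37,0.94,0,0,0,0.16,0,1.2,1.15,0,0,0,0.16,0,1.01,1.32,0,0,0,0.16,0,0.78,1.47,0,0,0,0.16,0,0.54,1.57,0,0,0,0.16,0,0.28,1.64,0,0,0,0.16,0,0.02,1.66,0,0,0,0.16,0,0,0,0,0,0,0,0]'; python3 -c "
from h import *
print(tool(),sense()['torque']); p=tool()[0][:2]-[.566,.1373]; print(np.arctan2(p[1],p[0])+1.848, sense()['joint_pos'].round(2))"
```

```text
time_s: 18.5
tcp_pos: [0.6689, 0.1496, 0.1347]
tool_rot: [1.537, 2.74, 0.006]
force: [-3.2, 0.8, 3.9]
finger_gap: 0.0241
grip_force: 25.0
(array([0.6689, 0.1496, 0.1347]), 'yaw_y', 0.549, 'z', array([ 0.002,  0.003, -1.   ])) [ 0.22316965  0.40898346 -0.00126034]
1.9669690502172326 [-0.14  0.72 -0.23  1.5   0.18  0.94  0.13]
```

Step 1's swing is done (about 1.95 rad). Release, rise, move over the mouth and look.

```bash
python3 -m inch '[0,0,0,0,0,0,0.8,0,0,0,0,0,0,0.8,0,0,3,0,0,0,0.8,0,0,5,0,0,0,0.8,0,0,5,0,0,0,0.6,-4,-3,3,0,0,-0.16,0.6,-4,-3,0,0,0,-0.16,0.6,-4,-3,0,0,0,-0.17,0.6,-3,-3,0,0,0,-0.17,0.6,0,0,0,0,0,-0.17,0.6,0,0,0,0,0,0,0.6,0,0,0,0,0,0,0.6]'; python3 -c "
from h import *
print(tool()); im,C=shot('wrist'); save(im,'w5'); np.save('c.npy',C[1])
im,C=shot('top'); save(im,'t5')
for n,p in [('axis rim',[.538,.0395,.076]),('ledge',[.538,.0395,.046])]: print(n,proj(C,p),proj(cam('wrist',sense()),p))"
```

```text
time_s: 20.0
tcp_pos: [0.5205, 0.0271, 0.2946]
tool_rot: [2.505, 1.891, 0.002]
force: [1.3, -0.1, -0.3]
finger_gap: 0.0525
grip_force: 0.0
(array([0.5205, 0.0271, 0.2946]), 'yaw_y', -0.277, 'z', array([ 0.003, -0.002, -1.   ]))
axis rim [324.16933353 210.70100327] [323.91846166 154.1124144 ]
ledge [324.47191205 211.59710892] [323.16513914 150.82811663]
```

View pics/w5.png

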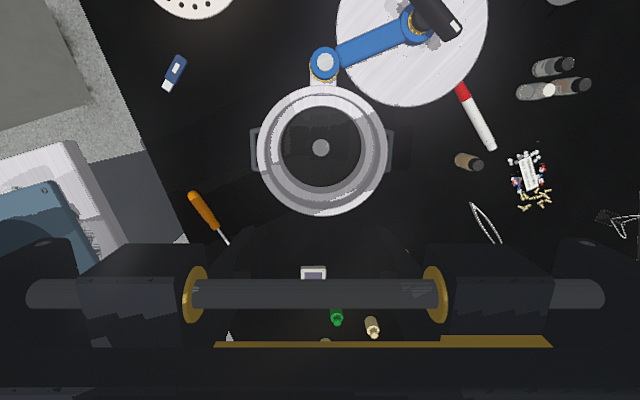

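Wrist view: open canister with rim circle centred about (322,150), central floor spot at (321,148), lid swung clear at (412,40). Now fit the canister centre and locate the weights from the top camera.

```bash
cat >> h.py <<'E'
def topobj():
    im,C=shot('top'); hsv=cv2.cvtColor(im,cv2.COLOR_RGB2HSV); h,s,v=[hsv[...,i].astype(int) for i in range(3)]
    m=(h>12)&(h<35)&(s>35)&(s<150)&(v>110); m[:, :185]=0; m[:130]=0; m[290:]=0
    for c,a in blobs(m,6,120): print('brass?',c,a,ray(C,c,.025)[:2].round(4))
    w=((v>130)&(s<40)).astype(np.uint8); w[:130]=0; w[290:]=0
    for c in cv2.findContours(w,0,1)[0]:
        r=cv2.minAreaRect(c)
        if 10<min(r[1]) and max(r[1])<60: print('white',np.round(r[0],1),np.round(r[1],1),round(r[2]),ray(C,r[0],.008)[:2].round(4))
    return im,C
E
python3 - <<'E'
from h import *
im=cv2.imread('pics/w5.png')[:,:,::-1]; C=(cam('wrist',sense())[0],np.load('c.npy'))
g=cv2.cvtColor(np.ascontiguousarray(im),cv2.COLOR_RGB2GRAY)
d=(g<75).astype(np.uint8); sub=np.zeros_like(d); cv2.circle(sub,(322,150),50,1,-1); 
d&=sub; cs=max(cv2.findContours(d,0,1)[0],key=cv2.contourArea); e=cv2.fitEllipse(cv2.convexHull(cs)); print('bay',e)
for z in(.005,.046): 
    Q=np.array([ray(C,p,z)[:2]*1000 for p in cv2.convexHull(cs)[:,0]],np.float32); print(z,cv2.fitEllipse(Q))
print(ray(C,(321,148),.005),ray(C,(322.5,150.5),.076))
topobj()
E
```

```text
bay ((320.52813720703125, 146.19619750976562), (80.23089599609375, 80.6413345336914), 48.343482971191406)
0.005 ((535.1395263671875, 38.999000549316406), (123.6834487915039, 124.24789428710938), 64.74822998046875)
0.046 ((535.637451171875, 44.470794677734375), (112.04341888427734, 112.55473327636719), 64.74881744384766)
[0.53574043 0.03852738 0.005     ] [0.53751393 0.04443215 0.076     ]
brass? [187.5 132.8] 36 [0.7925 0.4501]
brass? [446.1 135.7] 35 [ 0.7568 -0.3305]
brass? [197.8 146.6] 86 [0.7486 0.4182]
brass? [349.  145.8] 22 [ 0.7357 -0.039 ]
brass? [559.  148.3] 7 [ 0.7073 -0.6609]
brass? [203.9 206.3] 57 [0.5664 0.3987]
brass? [439.6 209.1] 58 [ 0.537  -0.2983]
brass? [450.4 241.1] 54 [ 0.4427 -0.3242]
white [399.3 236.9] [16.  15.8] 14 [ 0.4595 -0.1788]
white [230.3 249.8] [49.5 50.2] 45 [0.4358 0.324 ]
white [293.  216.5] [25.6 10.4] 72 [0.5294 0.1351]
white [396.7 189.3] [15.8 15.8] 34 [ 0.6019 -0.1777]
white [281.1 163. ] [50.1 59.5] 50 [0.6931 0.1682]
white [556.9 156.4] [59.2 58.7] 73 [ 0.6862 -0.6608]
```

```bash
python3 -m inch '[0.3,-5.4,0,0,0,0,0.55,0.3,-5.4,-1,0,0,0,0.55,0.3,-5.4,-2,0,0,0,0.55,0.3,-5.4,-3,0,0,0,0.55,0.3,-5.4,-3,0,0,0,0.55,0.2,-5.5,-3,0,0,0,0.55,0,0,-5,0,0,0,0.55,0,0,0,0,0,0,0.55]' 15; python3 -c "
from h import *
to([.537,-.298,.010],-.279)"
```

```text
time_s: 21.15
tcp_pos: [0.5345, -0.2966, 0.121]
tool_rot: [-2.507, -1.887, 0.003]
force: [-0.4, 0.7, 0.5]
finger_gap: 0.0485
grip_force: 0.0
now [ 0.5345 -0.2966  0.121 ] go cm [  0.25  -0.14 -11.1 ] rot [-0.002 -0.004  0.001] j [ 0.41  0.62  0.04  1.73 -0.03  0.8   0.18]
```

```bash
python3 -m inch '[0.25,-0.15,-4,0,0,0,0.55,0,0,-4,0,0,0,0.55,0,0,-3.1,0,0,0,0.55,0,0,0,0,0,0,0.55,0,0,0,0,0,0,0,0,0,0,0,0,0,0,0,0,0,0,0,0,0,0,0,0,0,0,0,0]'; python3 -m inch '[0,0,0,0,0,0,0,0,0,0,0,0,0,0,0,0,3,0,0,0,0,0,0,4,0,0,0,0,0,0,5,0,0,0,0,0,0,0,0,0,0,0]'; python3 -c "
from h import *
cx,cy,a=.536,.0395,-.279
for n,(x,y) in dict(A=(0,-38),B=(-5,-9),C=(-16,19)).items(): print(n,cx+(x*np.cos(a)-y*np.sin(a))/1000,cy+(x*np.sin(a)+y*np.cos(a))/1000)
to([.5256,.0030,.02],a)"
```

```text
time_s: 22.15
tcp_pos: [0.5403, -0.2998, 0.0151]
tool_rot: [2.507, 1.886, 0.003]
force: [-1.7, 0.1, 7.7]
finger_gap: 0.0225
grip_force: 15.0
time_s: 22.9
tcp_pos: [0.5424, -0.301, 0.1382]
tool_rot: [2.502, 1.882, 0.008]
force: [0.3, 0.3, -1.3]
finger_gap: 0.0221
grip_force: 15.0
A 0.5255350107058897 0.002969410091347331
B 0.5287147933370986 0.03222499045507046
C 0.5258511936328857 0.062171606236057
now [ 0.5424 -0.301   0.1382] go cm [ -1.68  30.4  -11.82] rot [0.006 0.011 0.002] j [ 0.41  0.6   0.04  1.71 -0.03  0.82  0.18]
```

```bash
python3 -m inch '[-0.28,5.05,0,0,0,0,0,-0.28,5.05,0,0,0,0,0,-0.28,5.05,0,0,0,0,0,-0.28,5.05,0,0,0,0,0,-0.28,5.05,0,0,0,0,0,-0.28,5.1,0,0,0,0,0,0,0,0,0,0,0,0,0,0,0,0,0,0,0]'; python3 -c "
from h import *
to([.5256,.0030,.022],-.279)
print(sense()['finger_gap']); topobj()"
```

```text
time_s: 23.9
tcp_pos: [0.5225, 0.0033, 0.1332]
tool_rot: [2.508, 1.887, 0.0]
force: [0.2, 0.2, -1.1]
finger_gap: 0.0217
grip_force: 15.0
now [0.5225 0.0033 0.1332] go cm [  0.31  -0.03 -11.12] rot [0.003 0.002 0.002] j [-0.1   0.47  0.01  1.96  0.    0.71 -0.37]
0.021709605764768367
brass? [187.7 132.3] 32 [0.7941 0.4495]
brass? [452.1 135.5] 15 [ 0.7568 -0.3484]
brass? [197.7 146.9] 83 [0.7477 0.4185]
brass? [443.5 137.7] 6 [ 0.751  -0.3224]
brass? [349.1 145.9] 21 [ 0.7354 -0.0393]
brass? [559.  148.3] 7 [ 0.7073 -0.6609]
brass? [204.  206.4] 61 [0.5661 0.3984]
brass? [450.3 241.4] 59 [ 0.4419 -0.3238]
white [399.3 236.9] [16.  15.8] 14 [ 0.4595 -0.1788]
white [230.3 250.3] [48.8 49.5] 45 [0.4344 0.324 ]
white [299.9 213.9] [55.1 30. ] 84 [0.5365 0.1141]
white [396.6 189.4] [15.8 15.5] 34 [ 0.6016 -0.1774]
white [283.8 166.2] [58.  58.7] 45 [0.6829 0.1603]
white [531.2 142. ] [15.1 17.9] 81 [ 0.733  -0.5884]
white [551.  160.9] [54.2 20. ] 87 [ 0.6732 -0.6422]
white [571.2 141.6] [21.7 23.3] 3 [ 0.7301 -0.7072]
```

```bash
python3 -m inch '[0.3,0,-4,0,0,0,0,0,0,-4,0,0,0,0,0,0,-2.5,0,0,0,0,0,0,-0.4,0,0,0,0,0,0,0,0,0,0,0,0,0,0,0,0,0,0]'; python3 -c "
from h import *
to([.5256,.0030,.022],-.279)"
```

```text
time_s: 24.7
tcp_pos: [0.5269, 0.0037, 0.0259]
tool_rot: [2.507, 1.886, 0.005]
force: [-0.6, -0.5, -1.1]
finger_gap: 0.0218
grip_force: 15.0
now [0.5269 0.0037 0.0259] go cm [-0.13 -0.07 -0.39] rot [0.002 0.005 0.002] j [-0.1   0.66  0.    1.98  0.    0.49 -0.38]
```

```bash
python3 -m inch '[-0.1,-0.1,-0.4,0,0,0,0,0,0,0,0,0,0,0,0,0,0,0,0,0,0.34,0,0,0,0,0,0,0.34,0,0,0,0,0,0,0.34,0,0,2,0,0,0,0.34,0,0,4,0,0,0,0.34,0,0,5,0,0,0,0.4,-1.4,-5.4,0,0,0,0,0.5,-1.4,-5.4,0,0,0,0,0.55,-1.4,-5.4,0,0,0,0,0.55,-1.4,-5.4,0,0,0,0,0.55]';python3 -m inch '[-1.4,-5.4,-1,0,0,0,0.55,-1.4,-5.4,-2,0,0,0,0.55,0,0,-2,0,0,0,0.55,0,0,0,0,0,0,0.55]'; python3 -c "
from h import *
to([.442,-.324,.010],-.279)
i,C=topobj(); i,C=shot('wrist'); save(i,'w6'); print(proj(C,[.442,-.324,.03]))"
```

```text
time_s: 26.2
tcp_pos: [0.4684, -0.2146, 0.131]
tool_rot: [2.507, 1.887, 0.003]
force: [1.3, -0.4, 0.6]
finger_gap: 0.0482
grip_force: 0.0
time_s: 26.7
tcp_pos: [0.4396, -0.3206, 0.0795]
tool_rot: [2.511, 1.888, 0.0]
force: [-0.6, 0.3, 0.2]
finger_gap: 0.0484
grip_force: 0.0
now [ 0.4396 -0.3206  0.0795] go cm [ 0.24 -0.34 -6.95] rot [0.    0.    0.002] j [ 0.52  0.59  0.04  1.93 -0.04  0.63  0.3 ]
brass? [187.5 132.2] 29 [0.7944 0.4501]
brass? [434.8 132.5] 6 [ 0.7678 -0.2974]
brass? [452.5 135.6] 13 [ 0.7565 -0.3496]
brass? [197.8 146.8] 82 [0.748  0.4182]
brass? [620.3 138.7] 6 [ 0.7302 -0.8429]
brass? [349.1 146. ] 21 [ 0.7351 -0.0393]
brass? [559.  148.3] 7 [ 0.7073 -0.6609]
brass? [203.8 206.4] 61 [0.5661 0.399 ]
brass? [337.7 216.3] 50 [0.5247 0.0014]
brass? [448.8 240.9] 31 [ 0.4435 -0.3196]
brass? [464.5 261.5] 8 [ 0.3829 -0.3611]
white [399.3 236.9] [16.  15.8] 14 [ 0.4595 -0.1788]
white [230. 250.] [50. 48.] 90 [0.4351 0.3247]
white [396.8 189.3] [15.5 15.3] 34 [ 0.6016 -0.178 ]
white [283.8 166.2] [58.  58.7] 45 [0.6829 0.1603]
white [531.2 142. ] [15.1 17.9] 81 [ 0.733  -0.5884]
white [551.4 160.9] [54.2 19.3] 87 [ 0.6732 -0.6433]
white [571.2 141.6] [21.7 23.3] 3 [ 0.7301 -0.7072]
[316.64044386 215.23429751]
```

```bash
python3 -m inch '[0.2,-0.3,-3.5,0,0,0,0.55,0,0,-3.4,0,0,0,0.55,0,0,-0.3,0,0,0,0.55,0,0,0,0,0,0,0.55,0,0,0,0,0,0,0,0,0,0,0,0,0,0,0,0,0,0,0,0,0,0,0,0,0,0,0,0,0,0,0,0,0,0,0]'; python3 -m inch '[0,0,3,0,0,0,0,0,0,4,0,0,0,0,0,0,5,0,0,0,0,0,0,0,0,0,0,0]'; python3 -c "
from h import *
to([.5287,.0322,.022],-.279)"
```

```text
time_s: 27.92
tcp_pos: [0.4432, -0.3242, 0.0094]
tool_rot: [2.507, 1.887, 0.002]
force: [-0.4, 0.2, 6.2]
finger_gap: 0.0219
grip_force: 15.0
time_s: 28.42
tcp_pos: [0.445, -0.3255, 0.1322]
tool_rot: [2.502, 1.883, 0.006]
force: [1.0, 0.2, -0.8]
finger_gap: 0.0219
grip_force: 15.0
now [ 0.445  -0.3255  0.1322] go cm [  8.37  35.77 -11.02] rot [0.006 0.009 0.002] j [ 0.51  0.51  0.05  1.9  -0.03  0.73  0.3 ]
```

```bash
python3 -m inch '[1.2,5.1,0,0,0,0,0,1.2,5.1,0,0,0,0,0,1.2,5.1,0,0,0,0,0,1.2,5.1,0,0,0,0,0,1.2,5.1,0,0,0,0,0,1.2,5.1,0,0,0,0,0,1.2,5.1,0,0,0,0,0,0,0,-2,0,0,0,0,0,0,0,0,0,0,0]'; python3 -c "
from h import *
to([.5287,.0322,.019],-.279);print(sense()['finger_gap'])"
```

```text
time_s: 29.55
tcp_pos: [0.5249, 0.0332, 0.1067]
tool_rot: [2.508, 1.89, -0.005]
force: [-0.3, -1.3, -0.7]
finger_gap: 0.0225
grip_force: 15.0
now [0.5249 0.0332 0.1067] go cm [ 0.38 -0.1  -8.77] rot [ 0.003 -0.002  0.   ] j [-0.15  0.52  0.    1.96  0.    0.66 -0.43]
0.022478827320227004
```

Lower, release with small opening, rise, then head to the left weight (.566,.398).

```bash
python3 -m inch '[0.3,0,-3.5,0,0,0,0,0,0,-3.5,0,0,0,0,0,0,-1.5,0,0,0,0,0,0,-0.3,0,0,0,0,0,0,0,0,0,0,0,0,0,0,0,0,0,0]'; python3 -c "
from h import *
to([.5287,.0322,.019],-.279);print(sense()['finger_gap'])"; python3 -m inch '[0,0,0,0,0,0,0.34,0,0,0,0,0,0,0.34,0,0,0,0,0,0,0.34,0,0,2,0,0,0,0.34,0,0,4,0,0,0,0.34,0,0,5,0,0,0,0.4,0,0,5,0,0,0,0.55,-2,5,0,0,0,0,0.55,-2,5,0,0,0,0,0.55,-1,5,0,0,0,0,0.55,1,5,0,0,0,0,0.55,1.5,5,0,0,0,0,0.55]'; python3 -c "
from h import *
topobj();to([.566,.3985,.09],-.279)"
```

```text
time_s: 30.3
tcp_pos: [0.5308, 0.0331, 0.0218]
tool_rot: [2.507, 1.886, 0.005]
force: [-0.6, 0.1, -0.5]
finger_gap: 0.0219
grip_force: 15.0
now [0.5308 0.0331 0.0218] go cm [-0.21 -0.09 -0.28] rot [0.002 0.005 0.002] j [-0.15  0.68  0.    1.97  0.    0.49 -0.43]
0.021903764513028667
time_s: 31.8
tcp_pos: [0.5047, 0.2846, 0.181]
tool_rot: [2.507, 1.888, 0.002]
force: [0.4, -0.3, 0.9]
finger_gap: 0.0482
grip_force: 0.0
brass? [187.7 132.3] 32 [0.7941 0.4495]
brass? [451.9 136.2] 15 [ 0.7547 -0.3477]
brass? [197.9 146.7] 83 [0.7483 0.4179]
brass? [349.  145.9] 23 [ 0.7354 -0.039 ]
brass? [559.  148.3] 7 [ 0.7073 -0.6609]
brass? [220.5 199.7] 15 [0.5846 0.349 ]
brass? [328.5 214.9] 36 [0.5297 0.0284]
brass? [337.5 216.3] 47 [0.5248 0.002 ]
white [399.3 236.9] [16.  15.8] 14 [ 0.4595 -0.1788]
white [243.3 245.6] [44.3 22.4] 63 [0.447  0.2849]
white [396.6 189.4] [15.8 15.5] 34 [ 0.6016 -0.1774]
white [531.3 141.9] [15.1 18.1] 82 [ 0.7332 -0.5885]
white [551.  160.7] [54.6 20. ] 85 [ 0.6738 -0.6423]
white [571.2 141.6] [21.7 23.3] 3 [ 0.73   -0.7072]
now [0.5053 0.2932 0.1813] go cm [ 6.07 10.53 -9.13] rot [-0.004  0.005 -0.005] j [-0.56  0.49 -0.06  1.77  0.04  0.87 -0.91]
```

Run:
```python
from h import *
i,C=shot('wrist'); save(i,'w7'); t,D=shot('top'); save(np.hstack([cv2.resize(i,(480,300)),cv2.resize(t[160:260,180:280],(300,300))]),'m7'); print(proj(C,[.566,.3985,.02])*.75)
```

```text
[257.38548837  47.8421189 ]
```

View pics/m7.png

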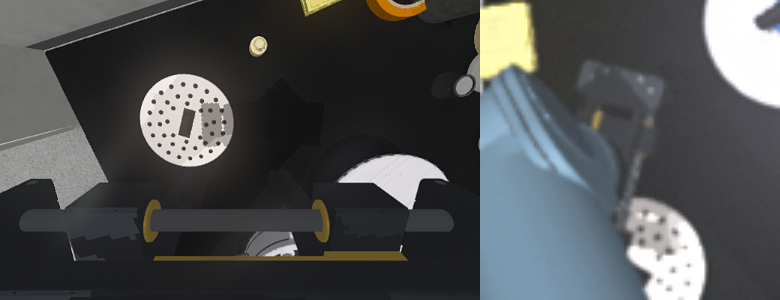

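The wrist half shows the third weight at (258,46), matching its known place; the top half is blocked by the arm. Going for it.

```bash
python3 -m inch '[2,3.5,-2,0,0,0,0.55,2,3.5,-3,0,0,0,0.55,2,3.5,-4,0,0,0,0.55,0,0,-3,0,0,0,0.55,0,0,0,0,0,0,0.55,0,0,0,0,0,0,0.55]'; python3 -c "
from h import *
to([.566,.398,.010],-.279)"
```

```text
time_s: 32.7
tcp_pos: [0.5658, 0.387, 0.0621]
tool_rot: [2.508, 1.885, 0.004]
force: [-0.1, 0.1, -0.3]
finger_gap: 0.0484
grip_force: 0.0
now [0.5658 0.387  0.0621] go cm [ 0.02  1.1  -5.21] rot [0.002 0.004 0.003] j [-0.64  0.8  -0.04  1.54  0.05  0.8  -0.99]
```

```bash
python3 -m inch '[0,1.1,0,0,0,0,0.55,0,0,-2.5,0,0,0,0.55,0,0,-2.3,0,0,0,0.55,0,0,-0.3,0,0,0,0.55,0,0,0,0,0,0,0.55,0,0,0,0,0,0,0,0,0,0,0,0,0,0,0,0,0,0,0,0,0,0,0,0,0,0,0,0,0,0,0,0,0,0,0,0,0,0,0,0,0,0]';  python3 -c "
from h import *
to([.566,.398,.010],-.279)"; python3 -m inch '[0,0,3,0,0,0,0,0,0,4,0,0,0,0,0,0,5,0,0,0,0,0,0,0,0,0,0,0]'; python3 -c "
from h import *
to([.526,.062,.019],-.279)"
```

```text
time_s: 34.08
tcp_pos: [0.5653, 0.3992, 0.0102]
tool_rot: [2.507, 1.887, 0.003]
force: [0.5, -1.2, 5.7]
finger_gap: 0.0219
grip_force: 15.0
now [0.5653 0.3992 0.0102] go cm [ 0.07 -0.12 -0.02] rot [0.002 0.004 0.001] j [-0.65  0.88 -0.04  1.52  0.05  0.74 -1.  ]
time_s: 34.58
tcp_pos: [0.567, 0.4007, 0.1338]
tool_rot: [2.508, 1.887, 0.013]
force: [0.3, 0.4, -1.4]
finger_gap: 0.022
grip_force: 15.0
now [0.567  0.4007 0.1338] go cm [ -4.1  -33.87 -11.48] rot [-0.003  0.009  0.002] j [-0.65  0.72 -0.05  1.49  0.04  0.93 -0.99]
```

```bash
python3 -m inch '[-2,-5,2,0,0,0,0,-2,-5,2,0,0,0,0,-2,-5,0,0,0,0,0,-2,-5,0,0,0,0,0,0,-5,0,0,0,0,0,0,-4,0,0,0,0,0,2,-2.5,0,0,0,0,0,2,-2.4,0,0,0,0,0,0,0,-4,0,0,0,0,0,0,0,0,0,0,0,0,0,0,0,0,0,0]'; python3 -c "
from h import *
to([.526,.062,.019],-.279);print(sense()['finger_gap']);topobj()"
```

```text
time_s: 35.95
tcp_pos: [0.5245, 0.0605, 0.1298]
tool_rot: [2.507, 1.889, 0.001]
force: [0.4, -0.1, -0.5]
finger_gap: 0.0221
grip_force: 15.0
now [0.5245 0.0605 0.1298] go cm [  0.15   0.15 -11.08] rot [0.002 0.002 0.001] j [-0.19  0.48 -0.01  1.95  0.01  0.71 -0.49]
0.022099948891211557
brass? [187.6 132.6] 35 [0.7931 0.4498]
brass? [449.  136.3] 26 [ 0.7547 -0.339 ]
brass? [197.8 146.8] 84 [0.748  0.4182]
brass? [628.5 137.8] 6 [ 0.7321 -0.8671]
brass? [349. 146.] 24 [ 0.7351 -0.039 ]
brass? [559.  148.3] 7 [ 0.7073 -0.6609]
brass? [338.1 216.3] 49 [5.247e-01 3.000e-04]
white [399.3 236.9] [16.  15.8] 14 [ 0.4595 -0.1788]
white [229.5 250. ] [50. 49.] 90 [0.4352 0.3262]
white [343.9 208.5] [54.7 21.2] 79 [ 0.5488 -0.0179]
white [396.6 189.4] [15.8 15.5] 34 [ 0.6016 -0.1774]
white [282.5 163.8] [53.  59.7] 61 [0.6905 0.164 ]
white [531.6 141.9] [15.1 18.7] 81 [ 0.7332 -0.5897]
```

```bash
python3 -m inch '[0.1,0.1,-4,0,0,0,0,0,0,-4,0,0,0,0,0,0,-2.5,0,0,0,0,0,0,-0.4,0,0,0,0,0,0,0,0,0,0,0,0,0,0,0,0,0,0,0,0,0,0,0,0,0.34,0,0,0,0,0,0,0.34,0,0,0,0,0,0,0.34]';python3 -c "
from h import *
to([.526,.062,.019],-.279);print(sense()['finger_gap'])"; python3 -m inch '[0,0,2,0,0,0,0.34,0,0,4,0,0,0,0.34,0,0,5,0,0,0,0.4,0,0,5,0,0,0,0.55,-3,2,3,0,0,0,0.5,-3,5,0,0,0,0,0.5,-3,5,0,0,0,0,0.5,0,5,0,0,0,0,0.5,0,0,0,0,0,0,0.5]'; python3 -c "
from h import *
print(tool());topobj(); i,C=shot('wrist'); save(i,'w8')
print(proj(C,[.436,.324,.022]))"
```

```text
time_s: 37.12
tcp_pos: [0.5261, 0.0611, 0.021]
tool_rot: [2.507, 1.887, 0.003]
force: [-0.2, -0.0, 0.2]
finger_gap: 0.0298
grip_force: 0.0
now [0.5261 0.0611 0.021 ] go cm [-0.01  0.09 -0.2 ] rot [0.002 0.003 0.001] j [-0.19  0.68 -0.01  1.97  0.02  0.49 -0.5 ]
0.02979500837848347
time_s: 38.25
tcp_pos: [0.4349, 0.2354, 0.211]
tool_rot: [2.502, 1.896, 0.005]
force: [-0.6, -0.9, -0.4]
finger_gap: 0.0439
grip_force: 0.0
(array([0.4349, 0.2354, 0.211 ]), 'yaw_y', -0.274, 'z', array([ 0.004,  0.   , -1.   ]))
brass? [187.6 132.6] 35 [0.7931 0.4498]
brass? [449.2 136.4] 27 [ 0.7544 -0.3396]
brass? [197.8 146.6] 86 [0.7486 0.4182]
brass? [349.  145.9] 23 [ 0.7354 -0.039 ]
brass? [559.  148.3] 7 [ 0.7073 -0.6609]
brass? [329.5 212.2] 11 [0.5376 0.0253]
brass? [316.3 215.9] 36 [0.5278 0.0645]
brass? [337.5 216.3] 43 [0.5248 0.002 ]
brass? [328.7 217.8] 10 [0.5211 0.0281]
brass? [237.8 228.2] 20 [0.4983 0.2975]
white [399.3 236.9] [16.  15.8] 14 [ 0.4595 -0.1788]
white [396.7 189.3] [15.8 15.8] 34 [ 0.6019 -0.1777]
white [531.7 141.9] [15.1 19.1] 83 [ 0.7331 -0.5899]
[291.8428603   94.93454536]
```

View pics/w8.png

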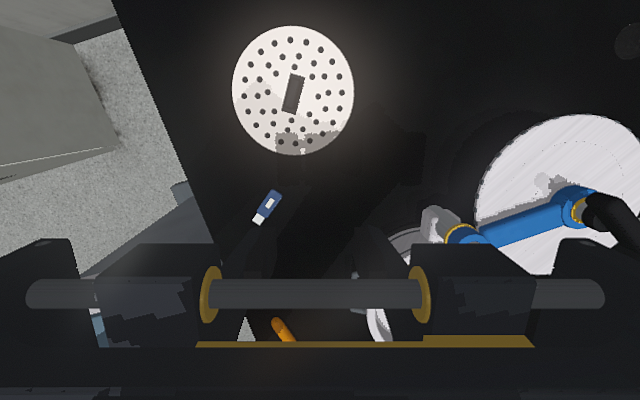

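Plate in the wrist view: disc centred (293,90), bar from (299,75) to (287,113).

Run:
```python
from h import *
im=cv2.imread('pics/w8.png')[:,:,::-1]; s=sense(); C=cam('wrist',s)
bar(C,im,ray(C,(293,94),.022),.022,26,110)
m=((im.min(2)>120)).astype(np.uint8); m[:, :225]=0; m[:,360:]=0; m[160:]=0
c=max(cv2.findContours(m,0,1)[0],key=cv2.contourArea); Q=np.array([ray(C,p,.004)[:2]*1000 for p in cv2.convexHull(c)[:,0]],np.float32); print(cv2.fitEllipse(Q))
t,D=shot('top'); print(cv2.imwrite('pics/t8.png',cv2.resize(t[180:250,290:360,::-1],(420,420),interpolation=2)))
```

```text
bar [437.9 322.7] [41.1 16.2] yaw 1.016 px [293.  94.] 551
((436.8262023925781, 324.21221923828125), (143.92825317382812, 145.05337524414062), 93.81515502929688)
True
```

View pics/t8.png

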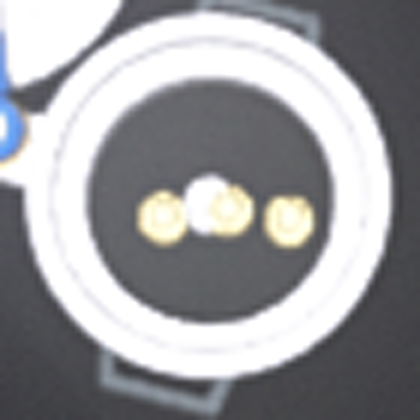

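All three weights stand inside at crop (160,217), (230,210), (289,221). Now the plate.

```bash
python3 -m inch '[0,3,-2,0,0,-0.14,0.5,0,3,-3,0,0,-0.14,0.5,0.2,3,-4,0,0,0,0.5,0,0,-4,0,0,0,0.5,0,0,-3,0,0,0,0.5,0,0,0,0,0,0,0.5,0,0,0,0,0,0,0.5]' 30; python3 -c "
from h import *
t,D=shot('top'); K=lambda p:ray(D,p,.046).round(4); print('can',K((325,213.3)))
to([.437,.3235,.0075],-.555)"
```

```text
time_s: 39.28
tcp_pos: [0.439, 0.3205, 0.0518]
tool_rot: [2.747, 1.516, 0.003]
force: [0.5, -0.4, 1.4]
finger_gap: 0.0442
grip_force: 0.0
can [0.533  0.0381 0.046 ]
now [0.4392 0.321  0.0522] go cm [-0.22  0.25 -4.47] rot [0.002 0.004 0.007] j [-0.68  0.63 -0.05  1.93  0.06  0.58 -1.33]
```

```bash
python3 -m inch '[-0.2,0.25,-2,0,0,0,0.5,0,0,-2.1,0,0,0,0.5,0,0,-0.3,0,0,0,0.5,0,0,0,0,0,0,0.5,0,0,0,0,0,0,0,0,0,0,0,0,0,0,0,0,0,0,0,0,0,0,0,0,0,0,0,0]';python3 -m inch '[0,0,0,0,0,0,0,0,0,0,0,0,0,0]'; python3 -c "
from h import *
to([.437,.3235,.0075],-.555)"
```

```text
time_s: 40.33
tcp_pos: [0.4359, 0.3237, 0.007]
tool_rot: [2.746, 1.519, 0.001]
force: [-1.5, 0.0, 2.0]
finger_gap: 0.0122
grip_force: 30.0
time_s: 40.58
tcp_pos: [0.4359, 0.3237, 0.007]
tool_rot: [2.746, 1.519, 0.002]
force: [-2.0, -0.8, 5.4]
finger_gap: 0.0118
grip_force: 30.0
now [0.4359 0.3237 0.007 ] go cm [ 0.11 -0.02  0.05] rot [0.003 0.003 0.005] j [-0.69  0.72 -0.04  1.93  0.07  0.49 -1.34]
```

```bash
python3 -m inch '[0,0,2,0,0,0,0,0,0,4,0,0,0,0,0,0,5,0,0,0,0,0,0,5,0,0,0,0,1.65,-4.75,0,0,0,-0.1,0,1.65,-4.75,0,0,0,-0.1,0,1.65,-4.75,0,0,0,-0.1,0,1.65,-4.75,0,0,0,-0.1,0,1.65,-4.75,0,0,0,-0.1,0,1.65,-4.75,0,0,0,-0.1,0,0,0,0,0,0,0,0,0,0,0,0,0,0,0]'
python3 - <<'E'
from h import *
to([.5355,.039,.054],-1.152);print(sense()['finger_gap'],sense()['grip_force'])
i,C=shot('wrist'); t,D=shot('top'); save(np.hstack([cv2.resize(i,(480,300)),cv2.resize(t[170:250,280:365],(319,300))]),'m9')
E
```

```text
time_s: 42.08
tcp_pos: [0.5346, 0.0392, 0.1672]
tool_rot: [3.073, 0.641, -0.0]
force: [0.6, -0.2, -1.2]
finger_gap: 0.0119
grip_force: 30.0
now [0.5346 0.0392 0.1672] go cm [  0.09  -0.02 -11.32] rot [0.003 0.    0.008] j [-0.27  0.44  0.14  1.91 -0.08  0.8  -1.25]
0.01191380882081789 29.998873472213745
```

View pics/m9.png

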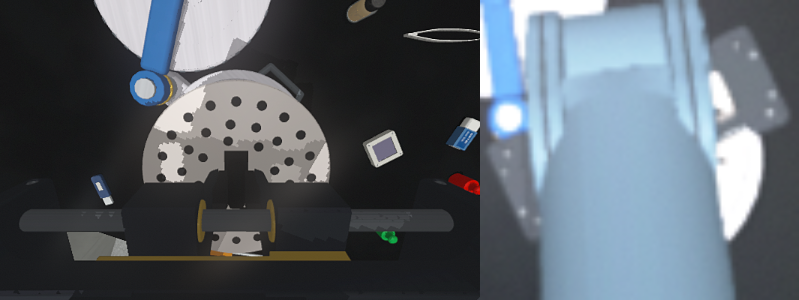

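The wrist half shows the plate held level with its edges at about (191,207) and (439,200) at full scale; the top half is hidden by the arm. Fitting the plate's circle.

Run:
```python
from h import *
from scipy.optimize import least_squares
i,C=shot('wrist'); s=sense(); g=cv2.GaussianBlur(i.max(2),(3,3),0).astype(int); z=s['tcp_pos'][2]-.0035
u0=proj(C,[*s['tcp_pos'][:2],z]); print('px',u0)
P=[];U=[]
for r in range(150,238,4):
    for rng in (range(230,170,-1),range(400,460)):
        for x in rng:
            if g[r,x]<60 and g[r,x+ (2 if rng.step<0 else -2)]>=60 and all(g[r,x+k*(1 if rng.step>0 else -1)]<60 for k in range(1,6)): P.append(ray(C,(x,r),z)[:2]); U.append((x,r)); break
P=np.array(P); f=least_squares(lambda c:np.hypot(*(P-c).T)-.0725,s['tcp_pos'][:2],loss='soft_l1',f_scale=.001)
print(len(P),f.x.round(4),'off from tcp',(f.x-s['tcp_pos'][:2]).round(4),np.abs(f.fun).round(4)); print(U[::5])
```

```text
px [314.20625959 239.66799816]
44 [0.5378 0.0413] off from tcp [0.0033 0.0011] [0.     0.0002 0.     0.0002 0.     0.0001 0.0002 0.     0.0001 0.0001
 0.     0.0002 0.     0.0002 0.0001 0.     0.0001 0.0002 0.0002 0.
 0.     0.0004 0.     0.0003 0.0001 0.0004 0.0002 0.0006 0.0004 0.0171
 0.0174 0.0176 0.0006 0.0004 0.0005 0.0003 0.0005 0.0003 0.0006 0.0004
 0.0002 0.0006 0.0163 0.0003]
[(214, 150), (421, 158), (201, 170), (432, 178), (193, 190), (439, 198), (221, 210), (441, 218), (189, 230)]
```

```bash
python3 -m inch '[0.1,-0.1,-3,0,0,0,0,0,0,-3,0,0,0,0,0,0,-2,0,0,0,0,0,0,-0.5,0,0,0,0,0,0,0,0,0,0,0,0,0,0,0,0,0,0]'; python3 -c "
from h import *
to([.5354,.0384,.053],-1.152)";  python3 -m inch '[0,0,-0.5,0,0,0,0,0,0,-0.5,0,0,0,0,0,0,-0.5,0,0,0,0,0,0,0,0,0,0,0]'; python3 -c "
from h import *
to([.5354,.0384,.053],-1.152)"
```

```text
time_s: 42.98
tcp_pos: [0.536, 0.038, 0.0824]
tool_rot: [3.072, 0.64, 0.0]
force: [-0.9, 0.6, -1.9]
finger_gap: 0.0119
grip_force: 30.0
now [0.536  0.038  0.0824] go cm [-0.06  0.04 -2.94] rot [0.003 0.001 0.008] j [-0.25  0.58  0.12  1.95 -0.11  0.62 -1.22]
time_s: 43.48
tcp_pos: [0.5357, 0.0375, 0.0662]
tool_rot: [3.072, 0.639, -0.001]
force: [-2.6, 0.9, -1.6]
finger_gap: 0.0119
grip_force: 30.0
now [0.5357 0.0375 0.0662] go cm [-0.03  0.09 -1.32] rot [ 0.004 -0.     0.009] j [-0.25  0.61  0.12  1.95 -0.11  0.59 -1.22]
```

```bash
python3 -m inch '[-0.05,0.05,-0.4,0,0,0,0,0,0,-0.4,0,0,0,0,0,0,-0.3,0,0,0,0,0,0,-0.2,0,0,0,0,0,0,0,0,0,0,0,0,0,0,0,0,0,0]'; python3 -c "
from h import *
to([.5354,.0384,.053],-1.152)"
```

```text
time_s: 44.22
tcp_pos: [0.5357, 0.038, 0.0539]
tool_rot: [3.072, 0.639, 0.0]
force: [0.6, 0.4, -0.7]
finger_gap: 0.0115
grip_force: 30.0
now [0.5357 0.038  0.0539] go cm [-0.03  0.04 -0.09] rot [0.004 0.001 0.009] j [-0.24  0.63  0.11  1.95 -0.11  0.57 -1.22]
```

```bash
python3 -m inch '[0,0,-0.1,0,0,0,0,0,0,0,0,0,0,0.4,0,0,0,0,0,0,0.4,0,0,0,0,0,0,0.4,0,0,2,0,0,0,0.4,0,0,4,0,0,0,0.45,0,0,5,0,0,0,0.6,0,0,5,0,0,0,0.65,0,0,3,0,0,0,0.65,0,0,0,0,0,0,0.65]'
python3 - <<'E'
from h import *
print(tool()); i,C=shot('wrist'); save(i,'w10')
E
python3 -m inch '[-1.5,-4.8,0,0,0,0,0.65,-1.5,-4.8,0,0,0,0,0.65,-1.5,-4.8,0,0,0,0,0.65,-1.5,-4.8,0,0,0,0,0.65,-1.5,-4.8,0,0,0,0,0.65,0,0,0,0,0,0,0.65]'
python3 - <<'E'
from h import *
print(tool(),sense()['joint_pos'].round(2)); i,C=shot('wrist'); save(i,'w11')
hsv=cv2.cvtColor(i,cv2.COLOR_RGB2HSV); m=((hsv[...,2]>130)&(hsv[...,1]<40)).astype(np.uint8)
for c in cv2.findContours(m,0,1)[0]:
    if cv2.contourArea(c)>300:
        Q=np.array([ray(C,p,.010)[:2]*1000 for p in c[:,0]],np.float32); print(np.round(cv2.boundingRect(c)),cv2.minAreaRect(Q))
E
```

```text
time_s: 45.48
tcp_pos: [0.5369, 0.0382, 0.2451]
tool_rot: [3.072, 0.639, 0.007]
force: [0.5, -0.4, -0.4]
finger_gap: 0.0572
grip_force: 0.0
(array([0.5369, 0.0382, 0.2451]), 'yaw_y', -1.161, 'z', array([ 0.005, -0.003, -1.   ]))
time_s: 46.28
tcp_pos: [0.4577, -0.2058, 0.2414]
tool_rot: [3.074, 0.628, -0.006]
force: [-0.4, 0.1, -0.1]
finger_gap: 0.0575
grip_force: 0.0
(array([ 0.4577, -0.2058,  0.2414]), 'yaw_y', -1.168, 'z', array([-0.003, -0.005, -1.   ])) [ 0.09  0.28  0.28  1.93 -0.09  0.94 -0.75]
[218 309 192  38] ((212.55615234375, -307.7959289550781), (72.7398681640625, 318.7884826660156), 25.23148536682129)
[  0 173 136  96] ((221.03012084960938, 85.94430541992188), (133.30979919433594, 185.43392944335938), 5.4998650550842285)
[275 133  43  43] ((460.82080078125, -178.79339599609375), (43.48799133300781, 43.50071716308594), 74.53147888183594)
[316  21  47  53] ((601.9727172851562, -177.46197509765625), (43.915870666503906, 44.94874954223633), 54.07919692993164)
[ 22   0 192 108] ((491.3109436035156, 58.202354431152344), (118.997802734375, 220.0925750732422), 23.213851928710938)
```

View pics/w10.png

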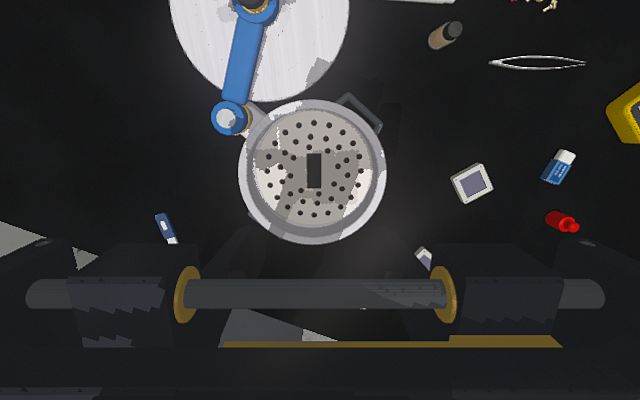

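Plate is seated and centred: its bar at (314,171) against the rim centre (312,171). Going to the near sample.

```bash
python3 -m inch '[0.3,0.9,-3,0,0,0.18,0.8,0,0.9,-3,0,0,0.18,0.8,0,0.9,-3,0,0,0.18,0.8,0,0,-4,0,0,0.18,0.8,0,0,-4,0,0,0.18,0.8,0,0,-3,0,0,0,0.8,0,0,0,0,0,0,0.8,0,0,0,0,0,0,0.8]' 25; python3 -c "
from h import *
to([.4605,-.1785,.003],-.270)"
```

```text
time_s: 47.32
tcp_pos: [0.4639, -0.1742, 0.0433]
tool_rot: [2.487, 1.913, 0.003]
force: [0.2, 0.2, 0.4]
finger_gap: 0.0706
grip_force: 0.0
now [ 0.4639 -0.1742  0.0433] go cm [-0.34 -0.43 -4.03] rot [ 0.002  0.004 -0.011] j [ 0.24  0.6   0.03  2.06 -0.04  0.48  0.04]
```

```bash
python3 -m inch '[-0.3,-0.4,-2,0,0,0,0.8,0,0,-1.9,0,0,0,0.8,0,0,0,0,0,0,0.8,0,0,0,0,0,0,0.8,0,0,0,0,0,0,0,0,0,0,0,0,0,0,0,0,0,0,0,0,0,0,0,0,0,0,0,0]';python3 -m inch '[0,0,0,0,0,0,0,0,0,0,0,0,0,0]'; python3 -c "
from h import *
to([.4605,-.1785,.003],-.270)"
```

```text
time_s: 48.32
tcp_pos: [0.4605, -0.179, 0.004]
tool_rot: [2.488, 1.912, 0.002]
force: [-2.0, 0.3, 4.7]
finger_gap: 0.0435
grip_force: 25.0
time_s: 48.58
tcp_pos: [0.4605, -0.179, 0.004]
tool_rot: [2.488, 1.912, 0.002]
force: [-0.6, 0.9, 5.4]
finger_gap: 0.044
grip_force: 25.0
now [ 0.4605 -0.179   0.004 ] go cm [-0.    0.05 -0.1 ] rot [ 0.002  0.003 -0.01 ] j [ 0.26  0.68  0.03  2.06 -0.04  0.4   0.05]
```

```bash
python3 -m inch '[0,0,3,0,0,0,0,0,0,5,0,0,0,0,0,0,5,0,0,0,0,1.22,5.08,0,0,0,0.075,0,1.22,5.08,0,0,0,0.075,0,1.22,5.08,0,0,0,0.075,0,1.22,5.08,0,0,0,0.075,0,1.22,5.08,0,0,0,0.075,0,0,0,0,0,0,0,0,0,0,0,0,0,0,0]'; python3 -c "
from h import *
to([.5216,.0752,.054],.105); print(sense()['finger_gap'])"
```

```text
time_s: 49.82
tcp_pos: [0.521, 0.0742, 0.1334]
tool_rot: [2.089, 2.342, 0.001]
force: [0.2, -0.3, -0.7]
finger_gap: 0.0435
grip_force: 25.0
now [0.521  0.0742 0.1334] go cm [ 0.06  0.1  -7.94] rot [ 0.001  0.003 -0.009] j [-0.16  0.48 -0.08  1.95  0.06  0.72 -0.17]
0.043509710816041436
```

```bash
python3 -m inch '[0.05,0.1,-3,0,0,0,0,0,0,-3,0,0,0,0,0,0,-1.3,0,0,0,0,0,0,-0.4,0,0,0,0,0,0,0,0,0,0,0,0,0,0,0,0,0,0]'; python3 -c "
from h import *
s=sense();print(s['force'],s['finger_gap']);to([.5216,.0752,.054],.105)"
```

```text
time_s: 50.58
tcp_pos: [0.5226, 0.076, 0.0576]
tool_rot: [2.088, 2.342, 0.005]
force: [-0.1, -1.2, -0.7]
finger_gap: 0.0435
grip_force: 25.0
[-0.06878356 -1.17224011 -0.67347599] 0.04348000434168198
now [0.5226 0.076  0.0576] go cm [-0.1  -0.08 -0.36] rot [ 0.     0.005 -0.009] j [-0.17  0.61 -0.07  1.97  0.08  0.56 -0.19]
```

```bash
python3 -m inch '[0,0,-0.3,0,0,0,0,0,0,0,0,0,0,0,0,0,0,0,0,0,0.58,0,0,0,0,0,0,0.58,0,0,2,0,0,0,0.58,0,0,4,0,0,0,0.6,0,0,5,0,0,0,0.8,0,0,3,0,0,0,0.8,0,0,0,0,0,0,0.8]'; python3 -c "
from h import *
print(tool()); i,C=shot('wrist'); save(i,'w12')"; python3 -m inch '[1.6,-5.06,0,0,0,0.168,0.8,1.6,-5.06,0,0,0,0.168,0.8,1.6,-5.06,0,0,0,0.168,0.8,1.6,-5.06,0,0,0,0.168,0.8,1.6,-5.06,-3,0,0,0.168,0.8,0,0,-3,0,0,0,0.8,0,0,0,0,0,0,0.8,0,0,0,0,0,0,0.8]'; python3 -c "
from h import *
to([.602,-.1775,.003],.943)"
```

```text
time_s: 51.7
tcp_pos: [0.5234, 0.0763, 0.196]
tool_rot: [2.087, 2.34, 0.009]
force: [-0.1, -0.0, -0.0]
finger_gap: 0.0701
grip_force: 0.0
(array([0.5234, 0.0763, 0.196 ]), 'yaw_y', 0.114, 'z', array([ 0.008,  0.   , -1.   ]))
time_s: 52.75
tcp_pos: [0.602, -0.1757, 0.1339]
tool_rot: [0.95, 2.993, 0.006]
force: [0.7, 1.0, -0.0]
finger_gap: 0.0707
grip_force: 0.0
now [ 0.602  -0.1757  0.1339] go cm [ -0.    -0.18 -13.09] rot [-0.003  0.003 -0.013] j [ 0.35  0.63 -0.19  1.67  0.14  0.85  1.06]
```

View pics/w12.png

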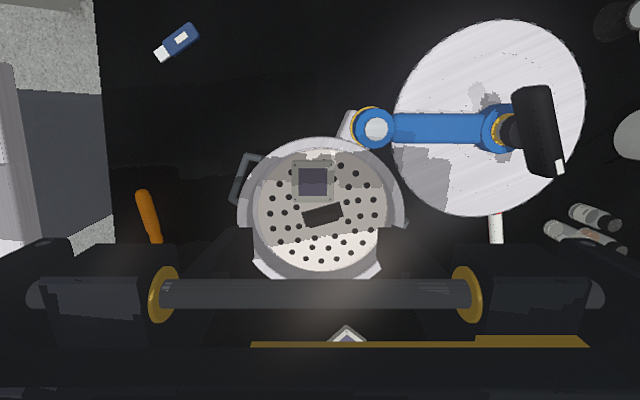

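The first sample lies flat beside the bar, at (313,180). That was my last picture, so the rest is numeric. Grasp the second sample after a top-camera check.

Run:
```python
from h import *
i,C=shot('wrist'); hsv=cv2.cvtColor(i,cv2.COLOR_RGB2HSV)
print('px',proj(C,[.602,-.1775,.01]))
m=((hsv[...,2]>110)&(hsv[...,1]<50)).astype(np.uint8)
for c in cv2.findContours(m,0,1)[0]:
    if cv2.contourArea(c)>300:
        Q=np.array([ray(C,p,.010)[:2]*1000 for p in c[:,0]],np.float32); r=cv2.minAreaRect(Q)
        if r[1][0]<80: print(cv2.boundingRect(c),r)
topobj()
```

```text
px [312.270508   185.68328963]
(530, 177, 68, 68) ((771.0013427734375, 13.289295196533203), (20.658206939697266, 82.93663787841797), 20.41460418701172)
(291, 163, 44, 44) ((601.4674682617188, -176.9874267578125), (43.36793518066406, 44.26146697998047), 54.74698257446289)
brass? [187.7 132.4] 33 [0.7937 0.4495]
brass? [435.1 132.9] 7 [ 0.7665 -0.2983]
brass? [452.7 135.1] 15 [ 0.758  -0.3503]
brass? [197.7 146.9] 83 [0.7477 0.4185]
brass? [349.1 145.9] 21 [ 0.7354 -0.0393]
brass? [559.  148.3] 7 [ 0.7073 -0.6609]
white [531.2 142. ] [15.1 17.9] 81 [ 0.733  -0.5884]
white [551.  160.3] [55.5 20. ] 86 [ 0.6752 -0.6423]
white [571.2 141.6] [21.7 23.3] 3 [ 0.7301 -0.7072]
```

Unmoved at (.6015,-.177). Descend and grip.

```bash
python3 -m inch '[0,-0.15,-4,0,0,0,0.8,0,0,-4,0,0,0,0.8,0,0,-3,0,0,0,0.8,0,0,-1.8,0,0,0,0.8,0,0,0,0,0,0,0.8,0,0,0,0,0,0,0.8]';python3 -c "
from h import *
to([.6017,-.1772,.003],.95)"
```

```text
time_s: 53.6
tcp_pos: [0.6031, -0.1786, 0.0072]
tool_rot: [0.951, 2.99, 0.005]
force: [-0.8, 0.1, -0.2]
finger_gap: 0.0704
grip_force: 0.0
now [ 0.6031 -0.1786  0.0072] go cm [-0.14  0.14 -0.42] rot [-0.002  0.005 -0.005] j [ 0.33  0.81 -0.16  1.7   0.19  0.64  1.03]
```

```bash
python3 -m inch '[-0.1,0.1,-0.25,0,0,0,0.8,0,0,0,0,0,0,0,0,0,0,0,0,0,0,0,0,0,0,0,0,0,0,0,0,0,0,0,0,0,0,0,0,0,0,0]';python3 -c "
from h import *
to([.6017,-.1772,.003],.95);print(sense()['finger_gap'],sense()['grip_force'])"; python3 -m inch '[0,0,3,0,0,0,0,0,0,5,0,0,0,0,0,0,5,0,0,0,0,-1.2,4.5,0,0,0,-0.13,0,-1.2,4.5,0,0,0,-0.13,0,-1.2,4.5,0,0,0,-0.13,0,-1.2,4.6,0,0,0,-0.13,0,0,0,0,0,0,0,0,0,0,0,0,0,0,0]'; python3 -c "
from h import *
to([.5534,.0039,.054],.419); print(sense()['finger_gap'])"
```

```text
time_s: 54.35
tcp_pos: [0.601, -0.1775, 0.0034]
tool_rot: [0.952, 2.992, 0.005]
force: [-0.4, -0.2, 1.8]
finger_gap: 0.0435
grip_force: 25.0
now [ 0.601  -0.1775  0.0034] go cm [ 0.07  0.03 -0.04] rot [-0.002  0.003 -0.005] j [ 0.33  0.82 -0.15  1.7   0.19  0.63  1.02]
0.04346910055667298 25.001075863838196
time_s: 55.48
tcp_pos: [0.553, 0.0029, 0.1332]
tool_rot: [1.688, 2.646, 0.003]
force: [0.9, -0.7, -0.3]
finger_gap: 0.0436
grip_force: 25.0
now [0.553  0.0029 0.1332] go cm [ 0.04  0.1  -7.92] rot [ 0.     0.004 -0.016] j [-0.02  0.51 -0.08  1.88  0.06  0.75  0.3 ]
0.043637377688424586
```

```bash
python3 -m inch '[0,0.05,-3,0,0,-0.01,0,0,0,-3,0,0,0,0,0,0,-1.3,0,0,0,0,0,0,-0.5,0,0,0,0,0,0,0,0,0,0,0,0,0,-0.2,0,0,0,0,0,0,0,0,0,0,0]'; python3 -c "
from h import *
to([.5534,.0039,.054],.419); print(sense()['finger_gap'])"; python3 -m inch '[0,0,0,0,0,0,0,0,0,0,0,0,0,0.58,0,0,0,0,0,0,0.58,0,0,0,0,0,0,0.58,0,0,2,0,0,0,0.58,0,0,4,0,0,0,0.6,0,0,5,0,0,0,0.8,0,0,5,0,0,0,0.8,0,0,3,0,0,0,0.8,0,0,0,0,0,0,0.8]'
python3 - <<'E'
from h import *
print(tool(),sense()['joint_pos'].round(2)); i,C=shot('wrist'); save(i,'w13')
t,D=shot('top'); save(t,'t13')
# dark sample windows (bluish grey) inside the canister
for im,c,nm in((i,C,'wrist'),(t,D,'top')):
    hsv=cv2.cvtColor(im,cv2.COLOR_RGB2HSV).astype(int); m=(hsv[...,0]>110)&(hsv[...,0]<135)&(hsv[...,1]>25)&(hsv[...,1]<110)&(hsv[...,2]>50)
    for b,a in blobs(m,40 if nm=='top' else 150,4000):
        p=ray(c,b,.060); 
        if np.hypot(*(p[:2]-[.5375,.0395]))<.1: print(nm,b,a,p.round(4))
E
```

```text
time_s: 56.35
tcp_pos: [0.5532, 0.0041, 0.0537]
tool_rot: [1.702, 2.637, 0.005]
force: [-0.0, 0.3, 0.2]
finger_gap: 0.0436
grip_force: 25.0
now [0.5532 0.0041 0.0537] go cm [ 0.02 -0.02  0.03] rot [-0.001  0.004 -0.006] j [-0.03  0.64 -0.07  1.91  0.08  0.59  0.27]
0.04362108878797304
time_s: 57.6
tcp_pos: [0.5544, 0.0042, 0.2457]
tool_rot: [1.7, 2.634, 0.008]
force: [-0.0, -0.5, -0.1]
finger_gap: 0.0703
grip_force: 0.0
(array([0.5544, 0.0042, 0.2457]), 'yaw_y', 0.424, 'z', array([ 0.009,  0.001, -1.   ])) [-0.02  0.36 -0.09  1.79  0.04  0.98  0.3 ]
wrist [313.8 102.6] 679 [0.523  0.0766 0.06  ]
wrist [312.4 171.4] 527 [0.554  0.0038 0.06  ]
top [311.7 217. ] 78 [0.5223 0.0763 0.06  ]
```

Run:
```python
from h import *
i=cv2.imread('pics/w13.png')[:,:,::-1]; C=cam('wrist',sense()); i=np.ascontiguousarray(i)
hsv=cv2.cvtColor(i,cv2.COLOR_RGB2HSV).astype(int); m=((hsv[...,0]>110)&(hsv[...,0]<135)&(hsv[...,1]>25)&(hsv[...,1]<110)&(hsv[...,2]>50)).astype(np.uint8)
for c in cv2.findContours(m,0,1)[0]:
    if cv2.contourArea(c)>150:
        r=cv2.minAreaRect(np.array([ray(C,p,.06)[:2]*1000 for p in c[:,0]],np.float32))
        if abs(r[0][0]-537)<100 and abs(r[0][1]-40)<100: print(r)
# lid handle: dark region near expected handle, px of expected centre
for d in (.6689,.1496),(.668,.143): print(proj(C,[*d,.16]))
to([.669,.1465,.1345],.549-np.pi)
to([.669,.1465,.1345],.549)
```

```text
((550.6663208007812, 4.596864700317383), (27.774471282958984, 26.807113647460938), 24.337549209594727)
((519.9297485351562, 76.05316162109375), (28.46192741394043, 28.30483055114746), 6.163559436798096)
[529.06089247  92.6282886 ]
[522.94081572 100.31949259]
now [0.5525 0.004  0.2427] go cm [ 11.65  14.25 -10.82] rot [ 4.000e-03  1.000e-03 -3.017e+00] j [-0.02  0.37 -0.09  1.79  0.04  0.98  0.3 ]
now [0.5525 0.004  0.2427] go cm [ 11.65  14.25 -10.82] rot [-0.001  0.003  0.124] j [-0.02  0.37 -0.09  1.79  0.04  0.98  0.3 ]
```

Both samples lie flat (square windows at yaw 24° and 6°). Back to the lid handle.

```bash
python3 -m inch '[2.9,3.6,0,0,0,0.03,0.9,2.9,3.6,0,0,0,0.03,0.9,2.9,3.6,0,0,0,0.03,0.9,2.9,3.7,0,0,0,0.03,0.9,0,0,-3,0,0,0,0.9,0,0,0,0,0,0,0.9,0,0,0,0,0,0,0.9]' 25;python3 - <<'E'
from h import *
to([.669,.149,.1345],.549)
i,C=shot('wrist'); save(i,'w14'); g=i.max(2); u=proj(C,[.669,.149,.16]); print(u); bar(C,i,[.669,.149,.16],.16,70,60)
E
```

```text
time_s: 58.58
tcp_pos: [0.6686, 0.1481, 0.213]
tool_rot: [1.543, 2.734, 0.002]
force: [0.9, -0.8, 0.5]
finger_gap: 0.0795
grip_force: 0.0
now [0.6686 0.1481 0.213 ] go cm [ 0.04  0.09 -7.85] rot [-0.     0.002  0.005] j [-0.2   0.62 -0.13  1.45  0.09  1.07  0.2 ]
[314.68069242 208.51600518]
bar [669.7 101.3] [70.2 23.9] yaw 0.121 px [315. 209.] 1219
```

```bash
python3 -m inch '[0,0.05,-3,0,0,0,0.9,0,0,-3,0,0,0,0.9,0,0,-1.5,0,0,0,0.9,0,0,-0.3,0,0,0,0.9,0,0,0,0,0,0,0,0,0,0,0,0,0,0,0,0,0,0,0,0,0,0,0,0,0,0,0,0,0,0,0,0,0,0,0,0,0,0,0,0,0,0]';python3 - <<'E'
from h import *
s=sense();p=s['tcp_pos'][:2];print(tool(),s['finger_gap'],s['grip_force'],s['force'].round(1))
P=np.array([.566,.1373]);v=p-P;r=.1035;a=np.arctan2(v[1],v[0]);print('r',np.linalg.norm(v),'theta',a+1.85)
P=np.array([.5675,.1385]); e=np.array([.538,.0395])
ae=np.arctan2(*(e-P)[::-1]); f=np.linspace(a,ae,13);q=P+r*np.stack([np.cos(f),np.sin(f)],1);print(np.linalg.norm(e-P),(ae-a)/12,(np.diff(q,axis=0)*100).round(2).tolist(),q[-1])
E
```

```text
time_s: 59.88
tcp_pos: [0.6686, 0.1494, 0.1353]
tool_rot: [1.541, 2.735, 0.003]
force: [-1.0, -1.0, 1.4]
finger_gap: 0.024
grip_force: 25.0
(array([0.6686, 0.1494, 0.1353]), 'yaw_y', 0.544, 'z', array([ 0.003,  0.001, -1.   ])) 0.024033720869033576 25.006306171417236 [-1.  -1.   1.4]
r 0.10335700706785715 theta 1.9672590778263572
0.1033017424828836 -0.16480481448161008 [[0.06, -1.7], [-0.22, -1.69], [-0.49, -1.63], [-0.76, -1.53], [-1.0, -1.38], [-1.21, -1.2], [-1.39, -0.99], [-1.53, -0.74], [-1.63, -0.48], [-1.69, -0.21], [-1.7, 0.07], [-1.67, 0.35]] [0.53794338 0.03931   ]
```

```bash
python3 -m inch '[0.06,-1.7,0,0,0,-0.163,0,-0.22,-1.69,0,0,0,-0.163,0,-0.49,-1.63,0,0,0,-0.163,0,-0.76,-1.53,0,0,0,-0.163,0,-1.0,-1.38,0,0,0,-0.163,0,-1.21,-1.2,0,0,0,-0.163,0,-1.39,-0.99,0,0,0,-0.163,0,-1.53,-0.74,0,0,0,-0.163,0,0,0,0,0,0,0,0]';python3 -c "
from h import *
print(tool(),sense()['torque'].round(2))"
python3 -m inch '[-1.63,-0.48,0,0,0,-0.163,0,-1.69,-0.21,0,0,0,-0.163,0,-1.7,0.07,0,0,0,-0.163,0,-1.67,0.35,0,0,0,-0.163,0,-0.3,0.05,0,0,0,0,0,0,0,0,0,0,0,0,0,0,0,0,0,0,0]';python3 -c "
from h import *
print(tool(),sense()['torque'].round(2),sense()['joint_pos'].round(2))"
```

```text
time_s: 61.0
tcp_pos: [0.6024, 0.0417, 0.1352]
tool_rot: [2.883, 1.241, -0.001]
force: [-1.5, 2.0, 0.5]
finger_gap: 0.0241
grip_force: 25.0
(array([0.6024, 0.0417, 0.1352]), 'yaw_y', -0.758, 'z', array([ 0.   , -0.003, -1.   ])) [ 0.4   0.25 -0.02]
time_s: 61.88
tcp_pos: [0.5341, 0.039, 0.1352]
tool_rot: [3.128, 0.254, -0.001]
force: [0.1, 1.8, -0.5]
finger_gap: 0.024
grip_force: 25.0
(array([0.5341, 0.039 , 0.1352]), 'yaw_y', -1.409, 'z', array([-0.   , -0.003, -1.   ])) [ 0.29  0.03 -0.01] [-0.44  0.51  0.37  1.94 -0.26  0.74 -1.33]
```

```bash
python3 -m inch '[-0.2,0,0,0,0,0,0,-0.2,0,0,0,0,0,0,0,0,0,0,0,0,0,0,0,0,0,0,0,0]';python3 -c "
from h import *
print(tool(),sense()['force'].round(2))"
python3 -m inch '[-0.2,0,0,0,0,0,0,-0.2,0,0,0,0,0,0,0,0,0,0,0,0,0,0,0,0,0,0,0,0]'
```

```text
time_s: 62.38
tcp_pos: [0.5319, 0.0392, 0.1355]
tool_rot: [3.128, 0.251, 0.006]
force: [7.2, 2.7, -9.1]
finger_gap: 0.0238
grip_force: 25.0
(array([0.5319, 0.0392, 0.1355]), 'yaw_y', -1.41, 'z', array([ 0.004, -0.003, -1.   ])) [ 7.21  2.75 -9.07]
time_s: 62.88
tcp_pos: [0.5308, 0.0392, 0.1357]
tool_rot: [3.127, 0.251, 0.016]
force: [16.6, 2.6, -19.0]
finger_gap: 0.0238
grip_force: 25.0
```

```bash
python3 -m inch '[0,0,0,0,0,0,0.8,0,0,0,0,0,0,0.8,0.7,0.05,3,0,0,0.1,1,0,0,3,0,0,0.18,1,0,0,0,0,0,0.18,1,0,0,0,0,0,0.18,1,0,0,0,0,0,0.18,1,0,0,0,0,0,0.18,1,0,0,0,0,0,0.18,1,0,0,0,0,0,0.18,1,0,0,0,0,0,0.18,1,0,0,0,0,0,0.18,1]'; python3 -m inch '[0,0,0,0,0,0.18,1,0,0,0,0,0,0.18,1,0,0,0,0,0,0.18,1,0,0,0,0,0,0.18,1,0,0,0,0,0,0.18,1,0,0,0,0,0,0.18,1,0,0,0,0,0,0.18,1,0,0,0,0,0,0.16,1,0,0,0,0,0,0,1,0,0,0,0,0,0,1]';python3 - <<'E'
from h import *
to([.538,.0395,.133],-1.41+np.pi)
i,C=shot('wrist'); save(i,'w15')
# sleeve & lid: lid circle fit on white contour
g=i.min(2); u=proj(C,[.538,.0395,.09]); print('px',u)
t,D=shot('top'); h=cv2.cvtColor(t,cv2.COLOR_RGB2HSV).astype(int); m=(h[...,0]>102)&(h[...,0]<120)&(h[...,1]>150)&(h[...,2]>80); m[:180]=0;m[230:]=0;m[:,:270]=0;m[:,350:]=0
ys,xs=np.nonzero(m); print(len(xs)); 
if len(xs)>10: print(cv2.fitLine(np.stack([xs,ys],1).astype(np.float32),2,0,.01,.01).ravel())
a=cv2.imread('pics/top0.png')[:,:,::-1]; h=cv2.cvtColor(np.ascontiguousarray(a),cv2.COLOR_RGB2HSV).astype(int); m=(h[...,0]>102)&(h[...,0]<120)&(h[...,1]>150)&(h[...,2]>80); m[:180]=0;m[230:]=0;m[:,:270]=0;m[:,350:]=0
ys,xs=np.nonzero(m); print(len(xs),cv2.fitLine(np.stack([xs,ys],1).astype(np.float32),2,0,.01,.01).ravel())
E
```

```text
time_s: 64.38
tcp_pos: [0.532, 0.0387, 0.1952]
tool_rot: [1.845, 2.54, 0.002]
force: [-0.8, -1.1, 0.4]
finger_gap: 0.0884
grip_force: 0.0
time_s: 65.62
tcp_pos: [0.5323, 0.0389, 0.1952]
tool_rot: [-0.242, 3.132, 0.005]
force: [-0.4, -0.2, 0.6]
finger_gap: 0.088
grip_force: 0.0
now [0.5323 0.0389 0.1952] go cm [ 0.57  0.06 -6.22] rot [-0.003  0.     0.006] j [ 0.08  0.41 -0.3   1.87  0.15  0.88  1.44]
px [314.04282354 195.54641487]
1
21 [  0.8488237   0.528676  291.        201.57143  ]
```

```bash
python3 -m inch '[0.5,0.05,-3,0,0,0,1,0,0,-2.5,0,0,0,1,0,0,-0.6,0,0,0,1,0,0,0,0,0,0,0,0,0,0,0,0,0,0,0,0,0,0,0,0,0,0,0,0,0,0,0,0,0,0,0,0,0,0,0,0,0,0,0,0,0,0,0,0,0,0,0,0,0]'; python3 -c "
from h import *
print(tool())"; python3 -m inch '[0,0,-0.045,0,0,-0.18,0,0,0,-0.045,0,0,-0.18,0,0,0,-0.045,0,0,-0.18,0,0,0,-0.045,0,0,-0.18,0,0,0,-0.045,0,0,-0.18,0,0,0,-0.045,0,0,-0.18,0,0,0,-0.045,0,0,-0.18,0,0,0,-0.045,0,0,-0.18,0,0,0,0,0,0,0,0]';python3 -c "
from h import *
print(tool(),sense()['torque'].round(2),sense()['joint_pos'].round(2))"
```

```text
time_s: 66.97
tcp_pos: [0.5376, 0.0402, 0.1343]
tool_rot: [-0.248, 3.131, 0.006]
force: [-0.8, 1.2, 0.0]
finger_gap: 0.0244
grip_force: 25.0
(array([0.5376, 0.0402, 0.1343]), 'yaw_y', 1.729, 'z', array([ 0.001,  0.004, -1.   ]))
time_s: 68.1
tcp_pos: [0.5368, 0.0373, 0.1306]
tool_rot: [1.881, 2.512, -0.002]
force: [-2.1, -6.0, 2.4]
finger_gap: 0.0244
grip_force: 25.0
(array([0.5368, 0.0373, 0.1306]), 'yaw_y', 0.285, 'z', array([ 0.002, -0.003, -1.   ])) [-1.26  0.36 -0.08] [-0.22  0.5   0.09  1.93 -0.06  0.72  0.18]
```

```bash
python3 -m inch '[-0.1,-0.1,-0.045,0,0,-0.18,0,0,0,-0.045,0,0,-0.18,0,0,0,-0.045,0,0,-0.18,0,0,0,-0.045,0,0,-0.18,0,0,0,-0.045,0,0,-0.18,0,0,0,0,0,0,0,0]';python3 -c "
from h import *
print(tool(),sense()['torque'].round(2))"; python3 -m inch '[0,0,-0.045,0,0,-0.18,0,0,0,-0.045,0,0,-0.18,0,0,0,-0.045,0,0,-0.18,0,0,0,-0.045,0,0,-0.18,0,0,0,-0.045,0,0,-0.18,0,0,0,-0.045,0,0,-0.18,0,0,0,0,0,0,0,0]';python3 -c "
from h import *
print(tool(),sense()['torque'].round(2),sense()['joint_pos'].round(2))"
```

```text
time_s: 68.85
tcp_pos: [0.536, 0.037, 0.1283]
tool_rot: [2.785, 1.444, -0.002]
force: [-1.8, -4.7, 1.2]
finger_gap: 0.0242
grip_force: 25.0
(array([0.536 , 0.037 , 0.1283]), 'yaw_y', -0.614, 'z', array([ 0.001, -0.005, -1.   ])) [-1.03  0.27 -0.09]
time_s: 69.72
tcp_pos: [0.5357, 0.0391, 0.1255]
tool_rot: [3.132, -0.189, -0.005]
force: [-4.5, 0.1, 4.3]
finger_gap: 0.0244
grip_force: 25.0
(array([0.5357, 0.0391, 0.1255]), 'yaw_y', -1.691, 'z', array([-0.004, -0.003, -1.   ])) [ 0.01  0.83 -0.07] [-0.61  0.57  0.59  1.95 -0.45  0.76 -1.44]
```

```bash
python3 -m inch '[0,0,-0.02,0,0,-0.1,0,0,0,-0.02,0,0,-0.1,0,0,0,0,0,0,-0.1,0,0,0,0,0,0,0,0]';python3 -c "
from h import *
print(tool(),sense()['torque'].round(2))"; python3 -m inch '[0,0,0,0,0,-0.1,0,0,0,0,0,0,-0.1,0,0,0,0,0,0,0,0]'; python3 -c "
from h import *
print(tool(),sense()['torque'].round(2))"
```

```text
time_s: 70.22
tcp_pos: [0.5364, 0.0394, 0.1253]
tool_rot: [3.071, -0.651, -0.004]
force: [-1.2, 1.2, 3.2]
finger_gap: 0.0248
grip_force: 25.0
(array([0.5364, 0.0394, 0.1253]), 'yaw_y', -1.989, 'z', array([-0.003, -0.002, -1.   ])) [0.29 0.4  0.16]
time_s: 70.6
tcp_pos: [0.5363, 0.039, 0.1253]
tool_rot: [2.99, -0.954, -0.005]
force: [-2.8, 0.9, 3.4]
finger_gap: 0.0245
grip_force: 25.0
(array([0.5363, 0.039 , 0.1253]), 'yaw_y', -2.189, 'z', array([-0.004, -0.002, -1.   ])) [0.19 0.63 0.23]
```

End stop felt (torque 0.23 N m, fingers slipping). Release, rise to the earlier viewing pose and compare with the initial picture w3.

```bash
python3 -m inch '[0,0,0,0,0,0,1,0,0,0,0,0,0,1,0,0,0,0,0,0,1,0,0,3,0,0,0,1,0,0,5,0,0,0.17,1,0,0,4.9,0,0,0.18,1,-0.35,0.1,0,0,0,0.18,1,0,0,0,0,0,0,1,0,0,0,0,0,0,1]'
python3 - <<'E'
from h import *
to([.5322,.0406,.2543],-1.658)
i,C=shot('wrist'); save(i,'w16'); o=np.ascontiguousarray(cv2.imread('pics/w3.png')[:,:,::-1])
for im in(o,i):
    g=im.max(2); m=(g<70).astype(np.uint8); s=np.zeros_like(m); cv2.circle(s,(316,182),45,1,-1); m&=s
    n,l,st,c=cv2.connectedComponentsWithStats(m); k=1+np.argmax(st[1:,4]); ys,xs=np.nonzero(l==k)
    print(c[k],st[k,4],cv2.minAreaRect(np.stack([xs,ys],1).astype(np.float32)))
    h=cv2.cvtColor(im,cv2.COLOR_RGB2HSV).astype(int); b=(h[...,0]>100)&(h[...,0]<120)&(h[...,1]>130)&(h[...,2]>60); b[:140]=0;b[200:]=0;b[:,:195]=0;b[:,345:]=0
    ys,xs=np.nonzero(b); print('arm',len(xs),cv2.fitLine(np.stack([xs,ys],1).astype(np.float32),2,0,.01,.01).ravel())
E
```

```text
time_s: 71.72
tcp_pos: [0.5328, 0.0397, 0.2537]
tool_rot: [3.134, -0.147, -0.003]
force: [-0.3, 0.9, -0.2]
finger_gap: 0.0881
grip_force: 0.0
now [0.5328 0.0397 0.2537] go cm [-0.06  0.09  0.06] rot [ 0.004 -0.002  0.007] j [-0.73  0.39  0.74  1.86 -0.3   1.01 -1.54]
[311.76470588 216.82352941] 17 ((312.3770446777344, 216.3524627685547), (11.135895729064941, 3.711965322494507), 5.194429397583008)
arm 1815 [9.8658073e-01 1.6327418e-01 2.5097961e+02 1.6367328e+02]
[310. 218.] 7 ((310.0, 218.0), (6.0, 0.0), 180.0)
arm 1658 [9.8931986e-01 1.4576083e-01 2.4540048e+02 1.6381424e+02]
```

Run:
```python
import cv2,numpy as np
for f in('w3','w16'):
    im=cv2.imread(f'pics/{f}.png'); h=cv2.cvtColor(im,cv2.COLOR_BGR2HSV).astype(int)
    for T in(95,115):
        m=((h[...,2]<T)&(h[...,1]<110)).astype(np.uint8); s=np.zeros_like(m); cv2.circle(s,(316,184),42,1,-1); m&=s
        n,l,st,c=cv2.connectedComponentsWithStats(m); k=1+np.argmax(st[1:,4]); ys,xs=np.nonzero(l==k)
        p=np.stack([xs,ys],1).astype(np.float32); print(f,T,c[k].round(1),st[k],cv2.fitLine(p,2,0,.01,.01).ravel().round(3))
a,b=[cv2.imread(f'pics/{f}.png',0)[150:225,285:350].astype(np.float32) for f in('w3','w16')]
print('corr',np.corrcoef(a.ravel(),b.ravel())[0,1], cv2.phaseCorrelate(a,b))
for f in('w3','w16'): print(cv2.imread(f'pics/{f}.png',0)[150:225:5,300:336:4])
```

```text
w3 95 [316.4 185.9] [ 305  152   25   67 1014] [ 1.46000e-01 -9.89000e-01  3.16357e+02  1.85910e+02]
w3 115 [316.2 185.7] [ 304  152   26   67 1064] [ 1.49000e-01 -9.89000e-01  3.16242e+02  1.85650e+02]
w16 95 [313.7 186.3] [302 152  25  67 986] [ 1.73000e-01 -9.85000e-01  3.13670e+02  1.86343e+02]
w16 115 [313.7 185.9] [ 302  152   25   68 1047] [ 1.74000e-01 -9.85000e-01  3.13674e+02  1.85908e+02]
corr 0.8515188282466405 ((-1.8378947698257164, 0.6439276141419867), 0.952581286960178)
[[215 214 217 193 196 225 222 212 214]
 [214 216 191 188  70  81  82 193 214]
 [212 223 163 101  81 229 156  67 214]
 [114  98 127 105  82 225 104  81 217]
 [110 122 128  79  81 159  78 126 116]
 [106 110  79  78  83  86  84  95 116]
 [106  87  78  78  81  83  83  82 113]
 [112  93  78  79  81  81  82  80 112]
 [184 102  74  79  80  81  80 125 208]
 [183 184  96  77  80  81 160 215 215]
 [181 182  67  78  79  77 215 210 211]
 [183 185  72  77  77  67 210 210 211]
 [180 187  73  75  76  80 182 183 183]
 [180 187  70  74  76 215 215 214 211]
 [180 180 183 215 216 210 210 211 213]]
[[222 222 226 192 204 231 225 221 224]
 [222 222 191 190  85  86  76 223 219]
 [222 208 118  83  81 231  85 221 218]
 [109 128 116  85  99 235  88 185 221]
 [127 130 104  87 150 174  86 134 220]
 [116  83  85  87  90  89  85 118 107]
 [115  83  83  85  89  88  88 120 105]
 [114  83  82  85  86  87  89 119 180]
 [111  97  83  85  86  85 109 132 191]
 [190 199  82  83  85  97 217 216 222]
 [188 123  82  83  84 223 216 217 218]
 [188  70  80  81  80 217 214 218 217]
 [189  74  79  80  71 189 189 189 189]
 [190  70  77  78 178 220 214 218 219]
 [186 188 188 216 216 216 219 220 220]]
```

The handle's angle is within 0.03 rad of its original and the arm within 0.02 rad, so the lid is home. Handing in.

```bash
python3 -c "
from bench import *
print(close_job())"
```

```text
the job is handed in; nothing more can be done
None
```

I handed the job in at about 72 s (no verdict came back): all three brass weights are on the canister floor, the plate is on the ledge, both samples are flat on it, and the lid is swung back and screwed home.

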